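Load specimen bars flat-up and dock the scanner stage

ROBOT

A 6-joint arm with a two-finger parallel gripper is mounted at the origin on the work surface. World frame = base frame: x ahead of the robot, y to its left, z up, the work surface at z = 0. Lengths are in m, angles in rad, forces in N, time in s.
With the tool pointing down it reaches from about 0.225 to 0.875 m from the base axis. Payload 3.4 kg.
Tool frame: the origin (TCP) lies at the very end of the fingers, on their centre line; the grasp point (between the pads) lies 19 mm behind it (manip.grasp_offset is the distance from the TCP to the grasp point, in m); x points along the fingers, y is the direction in which the jaws open and shut, and the axes are right-handed (so a half turn about x gives the same grasp; the last joint's range is limited). The gripper opens to 85 mm and grips with 20 to 120 N. Pads are 22 mm wide; open, the fingers measure 114 mm over their backs; the gripper's body (76 mm by 85 mm) begins 54 mm behind the grasp point. The pads swing forward as they close: fully open they stand 13 mm farther back than shut.
Start: joints at [-1.306, 0.276, 1.505, -0, 1.361, -0.121], TCP at [0.216, -0.533, 0.231] pointing down, gripper open.
Joint ranges: [-2.89, 2.89], [-0.75, 2.08], [0.22, 2.7], [-1.18, 4.32], [0.11, 2.71], [-2.7, 2.7]. Speed limits (rad/s): [2.57, 2.57, 3.14, 3.14, 3.14, 3.14].

INTERFACE

Orientations are given as a unit quaternion [w, x, y, z].
In Python, from rig import manip gives the robot as it stands.
- The arm moves only by the tool step_arm, never from a script. Its argument "increments" is a list of rows, each an object with "grip": the opening, from 0 (shut) to 1 (fully open); "delta_pos": the shift along the world's x, y, z in m, a list of three; "twist": the turn about the world's z in degrees. A call has 1 to 10 rows; each row shifts and turns the commanded pose from where the row before left it; what a row does not reach is not made up. A row lasts 1/12 s, in which the tool goes at most 41.7 mm and 7.16 degrees, less where a joint would pass 70% of its speed; a pose out of reach is approached as far as the arm can. A call with a gripper value outside its range is refused whole. The fingers move at their own pace and stop on an object; "force" is the grip in N (left out, the last holds). Time passes only in rows, so rows that do not move let the fingers close. It gives the time, the measured TCP pose, the force and the opening at its end, in the units of the state.
- manip.get_state(): the state, without advancing time (a new reading comes with each control period).
- manip.get_image(name): name is "scene" or "top" or "wrist"; returns a dict with "img" (400x640x3 uint8, red, green, blue), "fx", "fy", "cx", "cy" (pixels), "rvec" (rotation vector, rad) and "tvec" (3), from world to camera coordinates, as OpenCV has them; the wrist camera has in their place "mount" (4x4, takes a point from camera to tool coordinates, whose origin is the TCP and whose axes are the tool frame's). Camera axes: x right, y down, z forward; pixel columns grow to the right and rows downward; lengths in m; the calibration is good to about 2 mm. A picture is of the moment at which its call begins: read the wrist's pose just before it. There is no depth.
- manip.sign_off(): hands the job in, once; it reports no verdict.
The state is a dict: "clock": time; "qpos": joint angles; "qd": joint speeds; "effort": joint torques, N m; "position": TCP position; "ee_rot": TCP orientation; "contact_force": force on the tool from outside, world axes, zero at the start; "moment": the same for the moment, N m; "width": finger opening in m.
Only numpy, scipy, OpenCV 4.12 (cv2) and the standard library are available. Lean on these libraries where they do the work, as an engineer would, in place of code of your own. Each camera call takes 0.05 s, during which the arm holds its last target. There are 200 camera calls.

TASK

Stand every specimen holder that is on the bench in a nest of the carriage (one to a nest, any nest) and turn its round bar so that the ground flat faces straight up. Once they are all loaded with their flats up, push the sticking carriage along its rail until it is fully home against the stop inside the scanner housing, easing it along so that it never shoots ahead, and only then swing the clamp lever fully over to lock it. Leave the other things on the bench where they are.

Things in the scene. Friction and masses are not known exactly. Their poses are not given: they have to be found in the camera images.
- holder1_mid (a point): Loose metal fork 1 (0.4 kg; may be absent: None): base 84x44x8 mm, a cheek 32 wide, 12 thick, up to 72 mm high near each end, between them a round bar, 26 mm diameter, 58 mm free, turning about its own axis. Point: fixed in the fork, on the bar's axis, mid-length, 54 mm above the underside. x along the bar, z up. Lift it by the bar, gripped across from above.
- flat1 (a point): Middle of the flat ground along bar 1, 9 mm from its axis (22 mm across the flat, 26 elsewhere), 19 mm wide, paler. z: outward normal; x: along the bar. The bar turns endlessly with 0.008 N m drag and stays put. Turn it in the nest: pinch across, tilt the gripper about the bar, regrasp. Starts 1.1 to 2.6 rad from up, either side.
- holder2_mid (a point): Loose metal fork 2 (0.4 kg; may be absent: None): base 84x44x8 mm, a cheek 32 wide, 12 thick, up to 72 mm high near each end, between them a round bar, 26 mm diameter, 58 mm free, turning about its own axis. Point: fixed in the fork, on the bar's axis, mid-length, 54 mm above the underside. x along the bar, z up. Lift it by the bar, gripped across from above.
- flat2 (a point): Middle of the flat ground along bar 2, 9 mm from its axis (22 mm across the flat, 26 elsewhere), 19 mm wide, paler. z: outward normal; x: along the bar. The bar turns endlessly with 0.008 N m drag and stays put. Turn it in the nest: pinch across, tilt the gripper about the bar, regrasp. Starts 1.1 to 2.6 rad from up, either side.
- holder3_mid (a point): Loose metal fork 3 (0.4 kg; may be absent: None): base 84x44x8 mm, a cheek 32 wide, 12 thick, up to 72 mm high near each end, between them a round bar, 26 mm diameter, 58 mm free, turning about its own axis. Point: fixed in the fork, on the bar's axis, mid-length, 54 mm above the underside. x along the bar, z up. Lift it by the bar, gripped across from above.
- flat3 (a point): Middle of the flat ground along bar 3, 9 mm from its axis (22 mm across the flat, 26 elsewhere), 19 mm wide, paler. z: outward normal; x: along the bar. The bar turns endlessly with 0.008 N m drag and stays put. Turn it in the nest: pinch across, tilt the gripper about the bar, regrasp. Starts 1.1 to 2.6 rad from up, either side.
- nest1 (a point): Nest 1, one of three in a row on the carriage, 100 mm apart: mid-floor of a pocket 92 mm (along the rail) x 56 mm, rim 4 mm high, floor 34 mm above the bench. It takes one fork's base, bar along the rail, either way round. y: along the rail to the scanner; z up. Rides with the carriage.
- nest2 (a point): Nest 2, one of three in a row on the carriage, 100 mm apart: mid-floor of a pocket 92 mm (along the rail) x 56 mm, rim 4 mm high, floor 34 mm above the bench. It takes one fork's base, bar along the rail, either way round. y: along the rail to the scanner; z up. Rides with the carriage.
- nest3 (a point): Nest 3, one of three in a row on the carriage, 100 mm apart: mid-floor of a pocket 92 mm (along the rail) x 56 mm, rim 4 mm high, floor 34 mm above the bench. It takes one fork's base, bar along the rail, either way round. y: along the rail to the scanner; z up. Rides with the carriage.
- carriage (a joint): Carriage travel, m: 0 parked, growing towards the white scanner housing (170 mm wide, 125 tall); the end stop, hidden in the housing, is at 0.12. It sticks near the start (about 8 to 14 N frees it, within the first 15 mm), then has about 3 N of drag, more when fast; it stays where left. 0.9 kg empty.
- push (a point): Middle of the outer face of the black upright push plate at the carriage's end away from the scanner: 40 mm wide across the rail, 10 mm thick, top 80 mm and this point 62 mm above the bench. y: along the rail to the scanner, the way to push (the plate lies on that side). Rides with the carriage.
- clamp (a joint): Clamp lever's angle, rad: 0 open, leaning 0.5 rad from upright away from the carriage; 1.0 locked, leaning 0.5 rad towards the carriage. Stays where left; a push of 1 to 2 N moves it.
- clamp_tip (a point): Middle of the black ball (26 mm) on the clamp lever, which stands on a grey block beside the rail, on the robot's side. The ball is 60 mm from the pivot, whose axis is parallel to the rail, 34 mm above the bench. The frame turns with the lever: at joint 0, x points level across the rail to the carriage (the way to push) and z up.
- jar: Small capped jar, 44 mm across, 50 mm tall, standing on the bench; leave it be. Origin under its centre.
- dish: Shallow glass dish 56 mm across, 18 mm high; leave it be. Origin under its centre.
- beaker: Glass beaker 66 mm across, 85 mm high; leave it be. Origin under its centre.
- driver: Screwdriver 160 mm long lying behind the stage; leave it be.
- weight: Brass balance weight 40 mm across, 55 mm tall; leave it be. Origin under its centre.

How it is judged:
On the way, in this order (a step that is already met when the one before it is completed fails the run):
1. every holder stands in a nest with its flat up, the carriage not yet home (((horizontal distance between holder1_mid and nest1 below 0.009 m and z of holder1_mid in the frame of nest1 between 0.05 and 0.0575 m and angle between holder1_mid's own z axis and vertical below 0.06 rad) or (horizontal distance between holder1_mid and nest2 below 0.009 m and z of holder1_mid in the frame of nest2 between 0.05 and 0.0575 m and angle between holder1_mid's own z axis and vertical below 0.06 rad) or (horizontal distance between holder1_mid and nest3 below 0.009 m and z of holder1_mid in the frame of nest3 between 0.05 and 0.0575 m and angle between holder1_mid's own z axis and vertical below 0.06 rad)) and angle between each of flat1, flat2, flat3's own z axis and vertical below 0.17 rad and ((horizontal distance between holder2_mid and nest1 below 0.009 m and z of holder2_mid in the frame of nest1 between 0.05 and 0.0575 m and angle between holder2_mid's own z axis and vertical below 0.06 rad) or (horizontal distance between holder2_mid and nest2 below 0.009 m and z of holder2_mid in the frame of nest2 between 0.05 and 0.0575 m and angle between holder2_mid's own z axis and vertical below 0.06 rad) or (horizontal distance between holder2_mid and nest3 below 0.009 m and z of holder2_mid in the frame of nest3 between 0.05 and 0.0575 m and angle between holder2_mid's own z axis and vertical below 0.06 rad)) and ((horizontal distance between holder3_mid and nest1 below 0.009 m and z of holder3_mid in the frame of nest1 between 0.05 and 0.0575 m and angle between holder3_mid's own z axis and vertical below 0.06 rad) or (horizontal distance between holder3_mid and nest2 below 0.009 m and z of holder3_mid in the frame of nest2 between 0.05 and 0.0575 m and angle between holder3_mid's own z axis and vertical below 0.06 rad) or (horizontal distance between holder3_mid and nest3 below 0.009 m and z of holder3_mid in the frame of nest3 between 0.05 and 0.0575 m and angle between holder3_mid's own z axis and vertical below 0.06 rad)) and value of joint carriage below 0.1 m), for 0.2 s.
2. the carriage is home against its stop (value of joint carriage above 0.117 m), for 0.3 s.
3. the clamp lever is swung over (value of joint clamp above 0.8 rad), for 0.2 s.
At the end, for the whole second after the job is handed in: Every holder present stands flat in a nest of the carriage (within 9 mm of its middle) and at rest, its flat within 0.17 rad of straight up; the carriage is within 3 mm of its end stop; the clamp lever is past 0.8 rad (((horizontal distance between holder1_mid and nest1 below 0.009 m and z of holder1_mid in the frame of nest1 between 0.05 and 0.0575 m and angle between holder1_mid's own z axis and vertical below 0.06 rad) or (horizontal distance between holder1_mid and nest2 below 0.009 m and z of holder1_mid in the frame of nest2 between 0.05 and 0.0575 m and angle between holder1_mid's own z axis and vertical below 0.06 rad) or (horizontal distance between holder1_mid and nest3 below 0.009 m and z of holder1_mid in the frame of nest3 between 0.05 and 0.0575 m and angle between holder1_mid's own z axis and vertical below 0.06 rad)) and angle between each of flat1, flat2, flat3's own z axis and vertical below 0.17 rad and ((horizontal distance between holder2_mid and nest1 below 0.009 m and z of holder2_mid in the frame of nest1 between 0.05 and 0.0575 m and angle between holder2_mid's own z axis and vertical below 0.06 rad) or (horizontal distance between holder2_mid and nest2 below 0.009 m and z of holder2_mid in the frame of nest2 between 0.05 and 0.0575 m and angle between holder2_mid's own z axis and vertical below 0.06 rad) or (horizontal distance between holder2_mid and nest3 below 0.009 m and z of holder2_mid in the frame of nest3 between 0.05 and 0.0575 m and angle between holder2_mid's own z axis and vertical below 0.06 rad)) and ((horizontal distance between holder3_mid and nest1 below 0.009 m and z of holder3_mid in the frame of nest1 between 0.05 and 0.0575 m and angle between holder3_mid's own z axis and vertical below 0.06 rad) or (horizontal distance between holder3_mid and nest2 below 0.009 m and z of holder3_mid in the frame of nest2 between 0.05 and 0.0575 m and angle between holder3_mid's own z axis and vertical below 0.06 rad) or (horizontal distance between holder3_mid and nest3 below 0.009 m and z of holder3_mid in the frame of nest3 between 0.05 and 0.0575 m and angle between holder3_mid's own z axis and vertical below 0.06 rad)) and linear speed of each of holder1, holder2, holder3 below 0.02 m/s and value of joint carriage above 0.117 m and value of joint clamp above 0.8 rad); the robot touches nothing.
It fails at once if the carriage shoots along faster than 0.25 m/s (velocity of joint carriage above 0.25 m/s).
It fails at once if the jar, dish, beaker, screwdriver or weight is moved more than 40 mm (distance of any of jar, dish, beaker, driver, weight from where it was at the start of the episode above 0.04 m).
Of holder1, holder2, holder3 only 2 to 3 are there at a start; the rules pass over those that are not, and their reading is None.
At some moment in a run one of holder1, holder2, holder3 may be knocked a few centimetres aside while the robot is not near it.
It also fails if it takes over 210 s, if anything falls off the work surface, if the arm or the gripper's body presses on something with over 40 N, if the wrist force passes 120 N, or if a joint passes its speed limit or range.

## Working session

There is one attempt and no reset: what is moved stays moved. The work goes in short steps, Python scripts to look and compute and a tool call to move; the robot and the scene stay as the last step left them, time stands still between calls to the robot, and variables do not carry over. Pictures are saved under pics/ and viewed, about 12 in all and at most 16, crops included, and the job is handed in when it is done.

Besides the shell and the picture viewer there is one more tool, called after ">>>" by a JSON object that holds its "fn" and its "kwargs", one argument or row to a line. step_arm: Moves the arm, as the interface text tells. Its arguments: {"type":"object","properties":{"increments":{"type":"array"},"force":{"type":"number"}},"required":["increments"]}

```bash
ls; mkdir -p pics
python3 - <<'E'
from rig import manip
import cv2,numpy as np
print(manip.get_state()); print(manip.grasp_offset)
for n in("scene","top"):
    d=manip.get_image(n); cv2.imwrite(f"pics/{n}0.png",d["img"][:,:,::-1]); R=cv2.Rodrigues(np.array(d["rvec"]))[0]
    print(n,d["fx"],d["fy"],d["cx"],d["cy"],-R.T@np.array(d["tvec"]).ravel(),R.round(3).tolist())
print(manip.get_image("wrist")["mount"])
E
```

```text
pics
{'clock': 0.0, 'qpos': array([-1.30597004e+00,  2.76601505e-01,  1.50614973e+00,  1.28607881e-05,
        1.36068062e+00, -1.21023662e-01]), 'qd': array([0.00056596, 0.00206405, 0.00044155, 0.00076254, 0.00060264,
       0.00027268]), 'effort': array([-1.91694409e-03, -4.16776836e+01, -2.45808291e+01, -2.07864309e-04,
        1.10605647e-02, -6.34641779e-06]), 'position': array([ 0.21624658, -0.53221647,  0.23042938]), 'ee_rot': array([-0.13492399, -0.69394588, -0.13622179,  0.69403044]), 'contact_force': array([-0.39332589, -0.07008973, -0.37039045]), 'moment': array([ 0.02983907, -0.01169113, -0.06319061]), 'width': 0.08542277017389979}
0.0187
scene 392.8977049523929 392.8977049523929 323.6350256347144 200.46874475448408 [ 0.95667747 -0.44401579  0.69106149] [[0.787, 0.617, 0.008], [0.443, -0.557, -0.702], [-0.429, 0.556, -0.712]]
top 371.94595363885884 371.94595363885884 325.76942764208667 204.07742091224065 [0.51322263 0.04628043 0.87951963] [[-0.021, -1.0, 0.009], [-0.994, 0.02, -0.109], [0.109, -0.012, -0.994]]
[[-2.53709179e-04 -2.68806422e-01  9.63194188e-01 -1.41880981e-01]
 [ 9.99999926e-01  2.09737883e-04  3.21937211e-04  7.22391432e-04]
 [-2.88557099e-04  9.63194198e-01  2.68806349e-01 -6.80493920e-02]
 [ 0.00000000e+00  0.00000000e+00  0.00000000e+00  1.00000000e+00]]
```

View pics/top0.png

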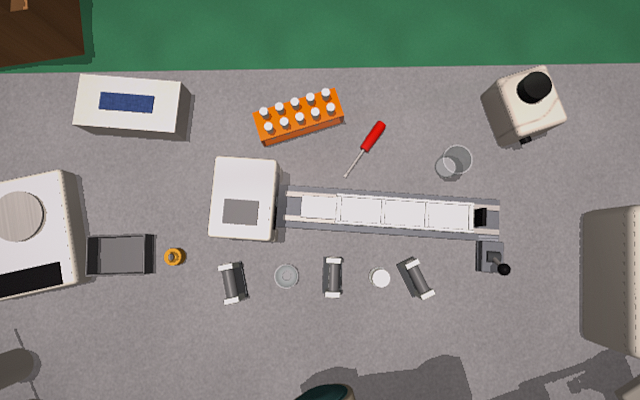

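View pics/scene0.png

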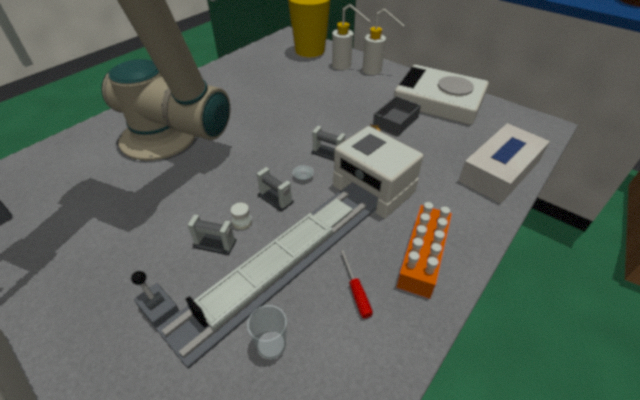

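```bash
cat > h.py <<'E'
import cv2,numpy as np
from rig import manip
from scipy.spatial.transform import Rotation as Ro
def cam(n):
    if n=="wrist":
        s=manip.get_state(); d=manip.get_image(n); q=np.array(s["ee_rot"])
        T=np.eye(4);T[:3,:3]=Ro.from_quat(q[[1,2,3,0]]).as_matrix();T[:3,3]=s["position"]
        W=T@np.array(d["mount"]); d["R"]=W[:3,:3].T; d["c"]=W[:3,3]
    else:
        d=manip.get_image(n); d["R"]=cv2.Rodrigues(np.array(d["rvec"]))[0]; d["c"]=-d["R"].T@np.array(d["tvec"]).ravel()
    return d
def unp(d,u,v,z):
    r=d["R"].T@np.array([(u-d["cx"])/d["fx"],(v-d["cy"])/d["fy"],1]); return d["c"]+r*(z-d["c"][2])/r[2]
def prj(d,p):
    q=d["R"]@(np.array(p)-d["c"]); return np.array([d["cx"]+d["fx"]*q[0]/q[2],d["cy"]+d["fy"]*q[1]/q[2]])
def crop(d,name,u0,v0,u1,v1,k):
    i=d["img"][v0:v1,u0:u1,::-1]; cv2.imwrite(f"pics/{name}.png",cv2.resize(i,None,fx=k,fy=k,interpolation=cv2.INTER_CUBIC))
E
python3 - <<'E'
from h import *
d=cam("top"); crop(d,"tc",205,150,520,310,2.5)
for n,u,v,z in [("h",232,283,.06),("h",333,277,.06),("h",416,278,.06),("push",481,216,.08),("n",450,215,.035),("n",405,212,.035),("n",362,209,.035),("n",319,207,.035),("ball",504,269,.087),("jar",380,278,.05),("dish",287,276,.018)]: print(n,unp(d,u,v,z).round(3))
E
```

```text
h [0.436 0.243 0.06 ]
h [0.444 0.024 0.06 ]
h [ 0.437 -0.156  0.06 ]
push [ 0.568 -0.298  0.08 ]
n [ 0.575 -0.247  0.035]
n [ 0.584 -0.144  0.035]
n [ 0.593 -0.046  0.035]
n [0.599 0.052 0.035]
ball [ 0.455 -0.337  0.087]
jar [ 0.438 -0.079  0.05 ]
dish [0.445 0.128 0.018]
```

View pics/tc.png

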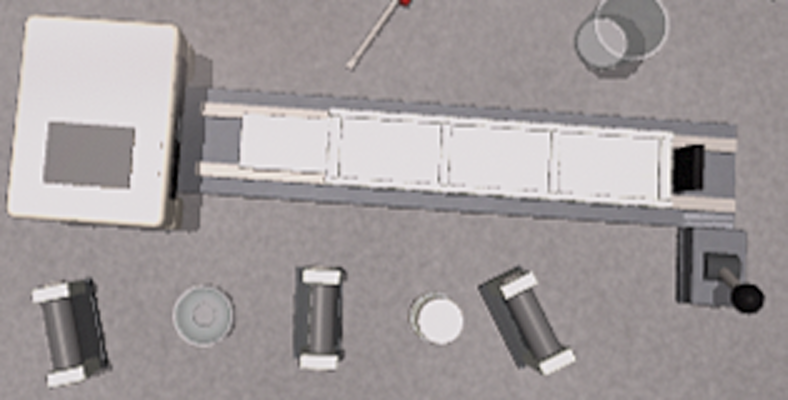

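Run:
```python
from h import *
s=manip.get_state();q=np.array(s["ee_rot"]);M=Ro.from_quat(q[[1,2,3,0]]).as_matrix();print(M.round(3))
d=cam("top");w=cam("wrist");print(w["fx"],w["cx"],w["cy"])
o=lambda u,v:(205+u/2.5,150+v/2.5)
for u,v in [(390,149.5),(499,158),(608,167)]: print(unp(d,*o(u,v),.034).round(4))
for u,v in [(333,110),(672,134),(672,205),(333,182)]: print("rim",unp(d,*o(u,v),.038).round(4))
print("push",unp(d,*o(703,168),.08).round(4))
for n,(a,b) in dict(h1=((48,292),(67,376)),h2=((322,274),(320,362)),h3=((519,283),(557,362))).items():
    A=unp(d,*o(*a),.072);B=unp(d,*o(*b),.072);print(n,(A+B)[:2]/2,np.linalg.norm(A-B),np.degrees(np.arctan2(*(A-B)[[1,0]])))
```

```text
[[-0.     0.376 -0.926]
 [ 0.001 -0.926 -0.376]
 [-1.    -0.001 -0.   ]]
316.0730811365997 319.1671367515701 198.15371050694094
[ 0.5911 -0.0438  0.034 ]
[ 0.5813 -0.1432  0.034 ]
[ 0.5711 -0.2427  0.034 ]
rim [0.628  0.0076 0.038 ]
rim [ 0.5998 -0.3017  0.038 ]
rim [ 0.5351 -0.2975  0.038 ]
rim [0.5623 0.0093 0.038 ]
push [ 0.5654 -0.3094  0.08  ]
h1 [0.43579251 0.24863324] 0.07263710965960203 13.269383994032621
h2 [0.44432964 0.02387964] 0.07414987190619084 -2.655875285757366
h3 [ 0.43643452 -0.16187672] 0.0734113306740411 23.587766750043098
```

>>> {"fn": "step_arm", "kwargs": {
  "increments": [
    {"grip": 1, "delta_pos": [0.022, 0.034, 0.0], "twist": 1.5},
    {"grip": 1, "delta_pos": [0.022, 0.034, 0.0], "twist": 0},
    {"grip": 1, "delta_pos": [0.022, 0.034, 0.0], "twist": 0},
    {"grip": 1, "delta_pos": [0.022, 0.034, 0.0], "twist": 0},
    {"grip": 1, "delta_pos": [0.022, 0.034, 0.0], "twist": 0},
    {"grip": 1, "delta_pos": [0.022, 0.034, 0.0], "twist": 0},
    {"grip": 1, "delta_pos": [0.022, 0.034, 0.0], "twist": 0},
    {"grip": 1, "delta_pos": [0.022, 0.034, 0.0], "twist": 0},
    {"grip": 1, "delta_pos": [0.022, 0.034, 0.0], "twist": 0},
    {"grip": 1, "delta_pos": [0.022, 0.034, 0.0], "twist": 0}
  ]
}}

```text
clock: 1.13
position: [0.4371, -0.1909, 0.2316]
ee_rot: [0.145, 0.692, 0.144, -0.692]
contact_force: [-0.6, -0.7, 0.2]
width: 0.0857
```

>>> {"fn": "step_arm", "kwargs": {
  "increments": [
    {"grip": 1, "delta_pos": [0.0, 0.031, 0.0], "twist": 0},
    {"grip": 1, "delta_pos": [0, 0, 0], "twist": 0},
    {"grip": 1, "delta_pos": [0, 0, 0], "twist": 0}
  ]
}}

```text
clock: 1.38
position: [0.4364, -0.1604, 0.2314]
ee_rot: [-0.146, -0.692, -0.146, 0.692]
contact_force: [0.5, 0.2, 1.0]
width: 0.0855
```

Run:
```python
from h import *
w=cam("wrist"); s=manip.get_state(); print(s["clock"],s["position"],s["contact_force"],s["qpos"].round(2)); crop(w,"w1",0,0,640,400,1.25)
```

```text
1.4333 [ 0.43640746 -0.16162868  0.2314409 ] [ 0.33432281  0.03884513 -0.43365426] [-0.5   0.11  1.72 -0.    1.31  0.65]
```

View pics/w1.png

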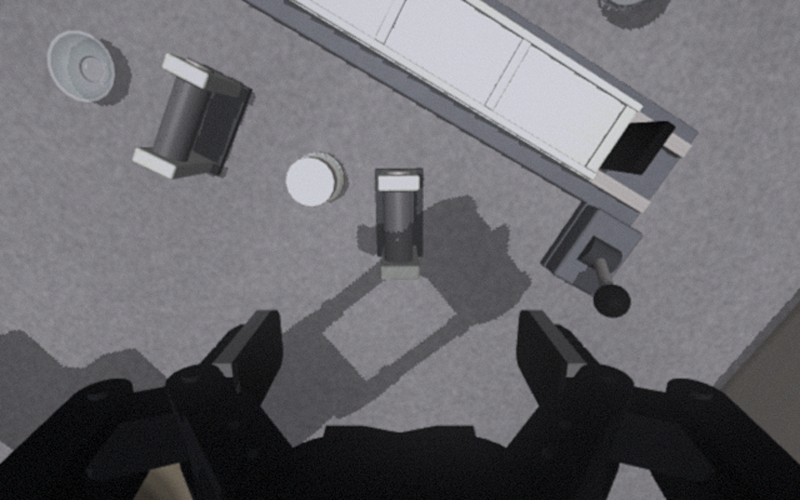

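Run:
```python
from h import *
w=cam("wrist")
A=unp(w,399/1.25,183/1.25,.072);B=unp(w,400/1.25,271/1.25,.072);print(A,B,(A+B)/2,np.linalg.norm(A-B),np.degrees(np.arctan2(*(A-B)[[1,0]])))
o=lambda u,v:unp(w,u/1.25,v/1.25,.038)
print("rim corner",o(641,107),o(590,180))
P=[manip.get_state()["position"] for _ in range(3)];print(P)
crop(w,"w1c",290,120,360,240,5)
```

```text
[ 0.46862374 -0.14857467  0.072     ] [ 0.40454704 -0.17760966  0.072     ] [ 0.43658539 -0.16309217  0.072     ] 0.07034809494718892 24.37663938802728
rim corner [ 0.59865526 -0.30349043  0.038     ] [ 0.53212142 -0.29626893  0.038     ]
[array([ 0.43640763, -0.16238496,  0.23148217]), array([ 0.43640763, -0.16238496,  0.23148217]), array([ 0.43640763, -0.16238496,  0.23148217])]
```

View pics/w1c.png

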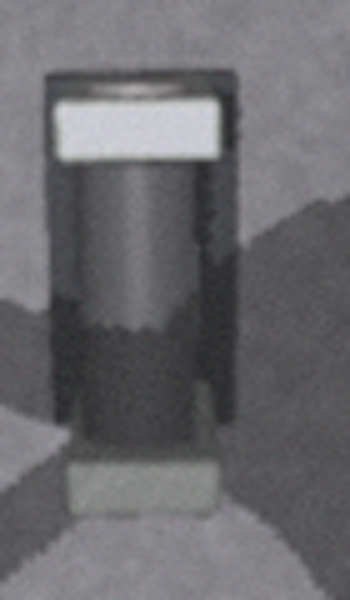

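>>> {"fn": "step_arm", "kwargs": {
  "increments": [
    {"grip": 1, "delta_pos": [0.0, -0.001, -0.035], "twist": 0.8},
    {"grip": 1, "delta_pos": [0, 0, -0.04], "twist": 0},
    {"grip": 1, "delta_pos": [0, 0, -0.04], "twist": 0},
    {"grip": 1, "delta_pos": [0, 0, -0.04], "twist": 0},
    {"grip": 1, "delta_pos": [0, 0, -0.03], "twist": 0},
    {"grip": 1, "delta_pos": [0, 0, -0.011], "twist": 0},
    {"grip": 1, "delta_pos": [0, 0, 0], "twist": 0},
    {"grip": 0, "delta_pos": [0, 0, 0], "twist": 0},
    {"grip": 0, "delta_pos": [0, 0, 0], "twist": 0},
    {"grip": 0, "delta_pos": [0, 0, 0], "twist": 0}
  ],
  "force": 30
}}

```text
clock: 2.32
position: [0.4376, -0.164, 0.0367]
ee_rot: [0.15, 0.692, 0.148, -0.69]
contact_force: [-0.6, 0.4, -0.4]
width: 0.0519
```

>>> {"fn": "step_arm", "kwargs": {
  "increments": [
    {"grip": 0, "delta_pos": [0, 0, 0], "twist": 0},
    {"grip": 0, "delta_pos": [0, 0, 0], "twist": 0},
    {"grip": 0, "delta_pos": [0, 0, 0], "twist": 0},
    {"grip": 0, "delta_pos": [0, 0, 0], "twist": 0},
    {"grip": 0, "delta_pos": [0, 0, 0], "twist": 0},
    {"grip": 0, "delta_pos": [0, 0, 0], "twist": 0}
  ]
}}

```text
clock: 2.82
position: [0.4365, -0.1621, 0.0361]
ee_rot: [0.149, 0.691, 0.15, -0.691]
contact_force: [-0.7, 4.1, 6.4]
width: 0.0211
```

>>> {"fn": "step_arm", "kwargs": {
  "increments": [
    {"grip": 0, "delta_pos": [0, 0, 0.015], "twist": 0},
    {"grip": 0, "delta_pos": [0, 0, 0.025], "twist": 0},
    {"grip": 0, "delta_pos": [0, 0, 0.03], "twist": 0},
    {"grip": 0, "delta_pos": [0, 0, 0.03], "twist": 0},
    {"grip": 0, "delta_pos": [0, 0, 0.03], "twist": 0},
    {"grip": 0, "delta_pos": [0, 0, 0.02], "twist": 6},
    {"grip": 0, "delta_pos": [0.015, -0.01, 0], "twist": 6},
    {"grip": 0, "delta_pos": [0.015, -0.01, 0], "twist": 6},
    {"grip": 0, "delta_pos": [0.015, -0.01, 0], "twist": 6},
    {"grip": 0, "delta_pos": [0.015, -0.01, 0], "twist": 6}
  ]
}}

```text
clock: 3.65
position: [0.4963, -0.203, 0.1848]
ee_rot: [-0.325, -0.628, -0.325, 0.628]
contact_force: [0.3, -0.7, -5.1]
width: 0.0214
```

>>> {"fn": "step_arm", "kwargs": {
  "increments": [
    {"grip": 0, "delta_pos": [0.015, -0.01, 0], "twist": 6},
    {"grip": 0, "delta_pos": [0.015, -0.01, 0], "twist": 6},
    {"grip": 0, "delta_pos": [0.015, -0.01, 0], "twist": 6},
    {"grip": 0, "delta_pos": [0.015, -0.01, 0], "twist": 6},
    {"grip": 0, "delta_pos": [0.0145, -0.001, 0], "twist": 6.1},
    {"grip": 0, "delta_pos": [0, 0, 0], "twist": 0},
    {"grip": 0, "delta_pos": [0, 0, 0], "twist": 0},
    {"grip": 0, "delta_pos": [0, 0, 0], "twist": 0}
  ]
}}

```text
clock: 4.32
position: [0.5695, -0.2431, 0.1843]
ee_rot: [-0.474, -0.523, -0.476, 0.524]
contact_force: [-0.5, 0.0, -5.2]
width: 0.0212
```

Run:
```python
from h import *
s=manip.get_state();q=s["ee_rot"];M=Ro.from_quat(q[[1,2,3,0]]).as_matrix(); print(s["clock"],s["position"],np.degrees(np.arctan2(M[1,1],M[0,1])),s["width"])
w=cam("wrist");w2=cam("scene"); a=cv2.resize(w["img"],(640,400))
b=w2["img"]; p=prj(w2,s["position"]).astype(int);print(p)
b=cv2.resize(b[max(0,p[1]-50):p[1]+50,max(0,p[0]-80):p[0]+80],(320,200),interpolation=cv2.INTER_CUBIC)
c=np.zeros((600,640,3),np.uint8);c[:400]=a;c[400:,:320]=b;cv2.imwrite("pics/w2.png",c[:,:,::-1])
```

```text
4.3167 [ 0.56946431 -0.24312257  0.18433095] -5.570960931481891 0.021215183389734715
[209 245]
```

View pics/w2.png

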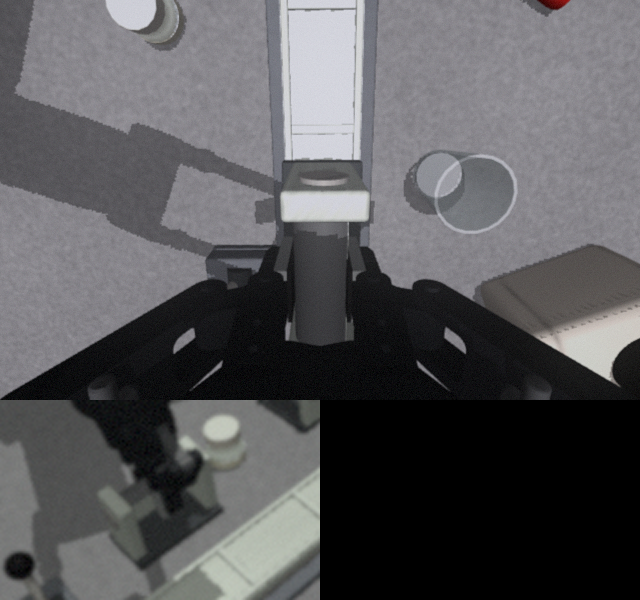

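Run:
```python
from h import *
w=cam("wrist");s=manip.get_state()
g=cv2.cvtColor(w["img"],cv2.COLOR_RGB2GRAY)
for v in(40,100): print(v,g[v,264:384:2].tolist())
print(g[0:165,320].tolist()[::2])
for u,v in[(290,40),(356,40),(290,100),(356,100),(323,8),(323,124),(323,131)]: print(u,v,unp(w,u,v,.038)[:2].round(4))
```

```text
40 [136, 125, 106, 122, 123, 117, 121, 119, 138, 203, 210, 211, 185, 213, 214, 213, 210, 212, 209, 211, 213, 213, 212, 212, 211, 212, 212, 212, 212, 214, 212, 212, 213, 214, 213, 208, 212, 212, 211, 211, 214, 210, 213, 214, 213, 192, 197, 212, 212, 192, 120, 118, 119, 118, 120, 111, 112, 137, 134, 131]
100 [138, 136, 145, 103, 121, 121, 119, 123, 118, 135, 206, 209, 209, 170, 212, 209, 211, 209, 213, 212, 211, 212, 214, 213, 212, 214, 215, 213, 213, 212, 216, 215, 213, 214, 213, 213, 215, 213, 213, 212, 215, 214, 212, 213, 213, 175, 213, 211, 192, 118, 118, 121, 115, 122, 113, 109, 139, 140, 144, 139]
[211, 213, 210, 212, 161, 186, 211, 210, 211, 212, 212, 212, 212, 211, 210, 215, 214, 214, 212, 210, 212, 214, 211, 213, 212, 211, 210, 213, 212, 211, 213, 213, 212, 214, 210, 213, 211, 213, 213, 213, 214, 213, 213, 212, 216, 212, 212, 212, 213, 212, 213, 213, 214, 214, 214, 216, 210, 214, 212, 214, 211, 211, 182, 212, 213, 213, 203, 182, 210, 214, 212, 214, 212, 213, 215, 208, 213, 210, 213, 198, 67, 77, 100]
290 40 [ 0.5573 -0.1179]
356 40 [ 0.612  -0.1232]
290 100 [ 0.5515 -0.1653]
356 100 [ 0.6089 -0.1709]
323 8 [ 0.5868 -0.097 ]
323 124 [ 0.5783 -0.1884]
323 131 [ 0.5777 -0.1945]
```

>>> {"fn": "step_arm", "kwargs": {
  "increments": [
    {"grip": 0, "delta_pos": [0.002, 0.0005, -0.03], "twist": 0},
    {"grip": 0, "delta_pos": [0, 0, -0.03], "twist": 0},
    {"grip": 0, "delta_pos": [0, 0, -0.03], "twist": 0},
    {"grip": 0, "delta_pos": [0, 0, -0.015], "twist": 0},
    {"grip": 0, "delta_pos": [0, 0, -0.004], "twist": 0},
    {"grip": 0, "delta_pos": [0, 0, -0.002], "twist": 0},
    {"grip": 0, "delta_pos": [0, 0, 0], "twist": 0},
    {"grip": 0, "delta_pos": [0, 0, 0], "twist": 0}
  ]
}}

```text
clock: 5.13
position: [0.574, -0.2439, 0.076]
ee_rot: [0.477, 0.524, 0.474, -0.523]
contact_force: [0.2, 0.3, -3.7]
width: 0.0214
```

>>> {"fn": "step_arm", "kwargs": {
  "increments": [
    {"grip": 0, "delta_pos": [0, 0, -0.002], "twist": 0},
    {"grip": 0, "delta_pos": [0, 0, 0], "twist": 0},
    {"grip": 0, "delta_pos": [0, 0, 0], "twist": 0}
  ]
}}

```text
clock: 5.38
position: [0.5732, -0.2434, 0.0731]
ee_rot: [0.476, 0.524, 0.475, -0.523]
contact_force: [-0.1, 0.4, -4.5]
width: 0.021
```

>>> {"fn": "step_arm", "kwargs": {
  "increments": [
    {"grip": 0, "delta_pos": [-0.001, 0.0, -0.002], "twist": 0},
    {"grip": 0, "delta_pos": [0, 0, -0.0015], "twist": 0},
    {"grip": 0, "delta_pos": [0, 0, 0], "twist": 0},
    {"grip": 0, "delta_pos": [0, 0, 0], "twist": 0}
  ]
}}

```text
clock: 5.72
position: [0.5716, -0.2434, 0.0693]
ee_rot: [-0.475, -0.523, -0.475, 0.523]
contact_force: [-2.1, 0.3, 0.1]
width: 0.0212
```

>>> {"fn": "step_arm", "kwargs": {
  "increments": [
    {"grip": 1, "delta_pos": [0, 0, 0], "twist": 0},
    {"grip": 1, "delta_pos": [0, 0, 0], "twist": 0},
    {"grip": 1, "delta_pos": [0, 0, 0], "twist": 0},
    {"grip": 1, "delta_pos": [0, 0, 0], "twist": 0},
    {"grip": 1, "delta_pos": [0, 0, 0.03], "twist": 0},
    {"grip": 1, "delta_pos": [0, 0, 0.035], "twist": 0},
    {"grip": 0, "delta_pos": [0, 0, 0.035], "twist": 0},
    {"grip": 0, "delta_pos": [0, 0, 0.03], "twist": 0},
    {"grip": 0, "delta_pos": [0, 0, 0], "twist": 0},
    {"grip": 0, "delta_pos": [0, 0, 0], "twist": 0}
  ]
}}

```text
clock: 6.55
position: [0.5732, -0.2439, 0.2014]
ee_rot: [0.477, 0.524, 0.474, -0.523]
contact_force: [0.5, 0.4, -0.2]
width: 0.0388
```

```bash
cat > look.py <<'E'
from h import *
import sys
def look(name,p):
    s=manip.get_state();q=s["ee_rot"];M=Ro.from_quat(q[[1,2,3,0]]).as_matrix(); print(s["clock"],s["position"].round(4),np.degrees(np.arctan2(M[1,1],M[0,1])).round(2),s["width"],s["contact_force"].round(1))
    w=cam("wrist");t=cam("scene");out=[]
    for d,r,k in((w,60,4),(t,40,6)):
        u,v=prj(d,p); print(u.round(1),v.round(1)); M2=np.float32([[k,0,(40 if d is t else 60)*k-k*u+ (0)],[0,k,r*k-k*v]])
        out.append(cv2.warpAffine(d["img"],M2,(480 if d is t else 480,480),flags=cv2.INTER_CUBIC))
    c=np.hstack(out)[:,:,::-1]; cv2.imwrite(f"pics/{name}.png",cv2.resize(c,(800,400)))
    np.save("wc.npy",np.r_[w["R"].ravel(),w["c"]])
E
python3 - <<'E'
from look import *
look("l1",[0.5715,-0.2424,0.088])
E
```

```text
6.55 [ 0.5732 -0.2439  0.2014] -5.49 0.03884404251285636 [ 0.5  0.4 -0.2]
315.8 191.8
221.5 278.7
```

View pics/l1.png

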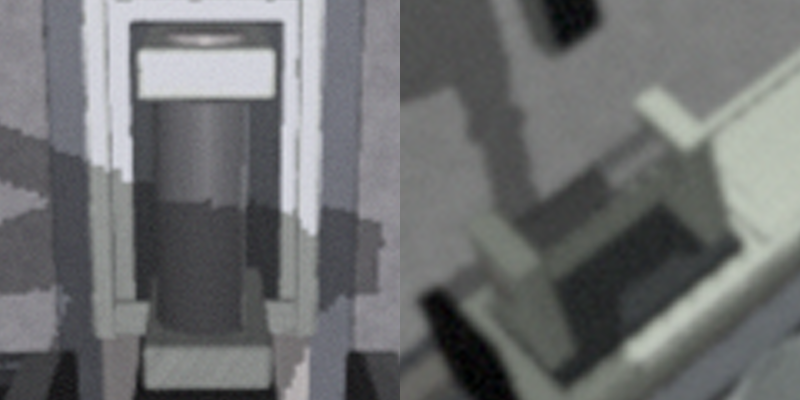

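Run:
```python
from h import *
w=cam("wrist")
A=unp(w,317.75,153.7,.106);B=unp(w,317.75,241.9,.106);print(A,B,(A+B)/2,np.linalg.norm(A-B));print(manip.get_state()["position"],manip.get_state()["width"])
```

```text
[ 0.5739986  -0.20672266  0.106     ] [ 0.56719203 -0.27681578  0.106     ] [ 0.57059531 -0.24176922  0.106     ] 0.07042282477179247
[ 0.57102649 -0.24274018  0.19727447] 0.01513147876368417
```

>>> {"fn": "step_arm", "kwargs": {
  "increments": [
    {"grip": 0, "delta_pos": [0.01, -0.001, -0.03], "twist": 0},
    {"grip": 0, "delta_pos": [0, 0, -0.03], "twist": 0},
    {"grip": 0, "delta_pos": [0, 0, -0.03], "twist": 0},
    {"grip": 0, "delta_pos": [0, 0, 0], "twist": 0},
    {"grip": 0, "delta_pos": [0, 0, 0], "twist": 0},
    {"grip": 0, "delta_pos": [0, 0, 0], "twist": 0}
  ]
}}

```text
clock: 7.2
position: [0.5817, -0.2442, 0.1086]
ee_rot: [-0.475, -0.523, -0.476, 0.524]
contact_force: [-0.0, 0.6, 0.4]
width: -0.0
```

>>> {"fn": "step_arm", "kwargs": {
  "increments": [
    {"grip": 0, "delta_pos": [0, 0, -0.003], "twist": 0},
    {"grip": 0, "delta_pos": [0, 0, -0.002], "twist": 0},
    {"grip": 0, "delta_pos": [0, 0, -0.001], "twist": 0},
    {"grip": 0, "delta_pos": [0, 0, 0], "twist": 0},
    {"grip": 0, "delta_pos": [0, 0, 0], "twist": 0}
  ]
}}

```text
clock: 7.62
position: [0.5819, -0.2443, 0.1032]
ee_rot: [0.476, 0.523, 0.475, -0.523]
contact_force: [0.9, 0.0, 0.3]
width: 0.0
```

>>> {"fn": "step_arm", "kwargs": {
  "increments": [
    {"grip": 0, "delta_pos": [0, 0, -0.001], "twist": 0},
    {"grip": 0, "delta_pos": [0, 0, 0], "twist": 0},
    {"grip": 0, "delta_pos": [0, 0, 0], "twist": 0}
  ]
}}

```text
clock: 7.87
position: [0.5818, -0.2442, 0.1019]
ee_rot: [0.475, 0.523, 0.475, -0.523]
contact_force: [0.8, 1.0, -0.7]
width: -0.0001
```

>>> {"fn": "step_arm", "kwargs": {
  "increments": [
    {"grip": 0, "delta_pos": [0, 0, -0.001], "twist": 0},
    {"grip": 0, "delta_pos": [0, 0, 0], "twist": 0},
    {"grip": 0, "delta_pos": [0, 0, 0], "twist": 0}
  ]
}}

```text
clock: 8.12
position: [0.5819, -0.2443, 0.1008]
ee_rot: [0.475, 0.523, 0.475, -0.523]
contact_force: [0.1, 1.0, -0.1]
width: 0.0002
```

>>> {"fn": "step_arm", "kwargs": {
  "increments": [
    {"grip": 0, "delta_pos": [0, 0, -0.0007], "twist": 0},
    {"grip": 0, "delta_pos": [0, 0, 0], "twist": 0},
    {"grip": 0, "delta_pos": [0, 0, 0], "twist": 0}
  ]
}}

```text
clock: 8.37
position: [0.5822, -0.2444, 0.1005]
ee_rot: [0.476, 0.524, 0.475, -0.523]
contact_force: [1.4, 1.0, 2.3]
width: 0.0003
```

>>> {"fn": "step_arm", "kwargs": {
  "increments": [
    {"grip": 0, "delta_pos": [0, 0, -0.0007], "twist": 0},
    {"grip": 0, "delta_pos": [0, 0, 0], "twist": 0},
    {"grip": 0, "delta_pos": [0, 0, 0], "twist": 0}
  ]
}}

```text
clock: 8.62
position: [0.5828, -0.2444, 0.1002]
ee_rot: [0.476, 0.524, 0.475, -0.523]
contact_force: [2.2, 0.6, 4.5]
width: -0.0005
```

>>> {"fn": "step_arm", "kwargs": {
  "increments": [
    {"grip": 0, "delta_pos": [-0.002, 0.0002, 0], "twist": 0},
    {"grip": 0, "delta_pos": [-0.002, 0.0002, 0], "twist": 0},
    {"grip": 0, "delta_pos": [-0.002, 0.0002, 0], "twist": 0}
  ]
}}

```text
clock: 8.87
position: [0.5773, -0.2439, 0.1009]
ee_rot: [0.477, 0.524, 0.474, -0.523]
contact_force: [0.7, 1.9, 8.9]
width: -0.0003
```

>>> {"fn": "step_arm", "kwargs": {
  "increments": [
    {"grip": 0, "delta_pos": [-0.002, 0.0002, 0], "twist": 0},
    {"grip": 0, "delta_pos": [-0.002, 0.0002, 0], "twist": 0},
    {"grip": 0, "delta_pos": [-0.002, 0.0002, 0], "twist": 0}
  ]
}}

```text
clock: 9.12
position: [0.5704, -0.2432, 0.1005]
ee_rot: [0.476, 0.524, 0.475, -0.523]
contact_force: [-0.5, 0.6, 5.1]
width: -0.0001
```

>>> {"fn": "step_arm", "kwargs": {
  "increments": [
    {"grip": 0, "delta_pos": [-0.002, 0.0002, 0], "twist": 0},
    {"grip": 0, "delta_pos": [0, 0, 0], "twist": 0}
  ]
}}

```text
clock: 9.28
position: [0.5669, -0.2429, 0.0993]
ee_rot: [-0.475, -0.523, -0.476, 0.524]
contact_force: [-1.0, -0.2, 3.9]
width: 0.0002
```

>>> {"fn": "step_arm", "kwargs": {
  "increments": [
    {"grip": 0, "delta_pos": [0, 0, 0.01], "twist": 0},
    {"grip": 0, "delta_pos": [0.012, -0.0012, 0], "twist": 0},
    {"grip": 0, "delta_pos": [0, 0, 0], "twist": 0},
    {"grip": 0, "delta_pos": [0, 0, -0.008], "twist": 0},
    {"grip": 0, "delta_pos": [0, 0, -0.002], "twist": 0},
    {"grip": 0, "delta_pos": [0, 0, 0], "twist": 0},
    {"grip": 0, "delta_pos": [0, 0, 0], "twist": 0}
  ]
}}

```text
clock: 9.87
position: [0.579, -0.2437, 0.0986]
ee_rot: [-0.475, -0.523, -0.476, 0.524]
contact_force: [0.1, 0.1, 0.1]
width: 0.0002
```

>>> {"fn": "step_arm", "kwargs": {
  "increments": [
    {"grip": 0, "delta_pos": [0, 0, -0.001], "twist": 0},
    {"grip": 0, "delta_pos": [0, 0, 0], "twist": 0},
    {"grip": 0, "delta_pos": [0, 0, 0], "twist": 0}
  ]
}}

```text
clock: 10.12
position: [0.5797, -0.244, 0.0984]
ee_rot: [-0.475, -0.523, -0.475, 0.523]
contact_force: [0.1, 0.4, -0.0]
width: 0.0003
```

>>> {"fn": "step_arm", "kwargs": {
  "increments": [
    {"grip": 0, "delta_pos": [-0.002, 0.0002, 0], "twist": 0},
    {"grip": 0, "delta_pos": [-0.002, 0.0002, 0], "twist": 0},
    {"grip": 0, "delta_pos": [-0.002, 0.0002, 0], "twist": 0},
    {"grip": 0, "delta_pos": [0, 0, 0], "twist": 0}
  ]
}}

```text
clock: 10.45
position: [0.5736, -0.2435, 0.0987]
ee_rot: [0.476, 0.523, 0.475, -0.523]
contact_force: [-0.1, 0.6, -0.3]
width: 0.0001
```

>>> {"fn": "step_arm", "kwargs": {
  "increments": [
    {"grip": 0, "delta_pos": [-0.002, 0.0002, -0.001], "twist": 0},
    {"grip": 0, "delta_pos": [0, 0, -0.001], "twist": 0},
    {"grip": 0, "delta_pos": [0, 0, 0], "twist": 0},
    {"grip": 0, "delta_pos": [0, 0, 0], "twist": 0}
  ]
}}

```text
clock: 10.78
position: [0.5713, -0.2433, 0.097]
ee_rot: [-0.475, -0.523, -0.476, 0.524]
contact_force: [-2.2, 0.7, 6.3]
width: 0.0002
```

>>> {"fn": "step_arm", "kwargs": {
  "increments": [
    {"grip": 0, "delta_pos": [0, 0, -0.001], "twist": 0},
    {"grip": 0, "delta_pos": [0, 0, -0.001], "twist": 0},
    {"grip": 0, "delta_pos": [0, 0, 0], "twist": 0}
  ]
}}

```text
clock: 11.03
position: [0.5714, -0.2433, 0.0969]
ee_rot: [-0.476, -0.523, -0.475, 0.523]
contact_force: [-5.0, 2.4, 14.2]
width: -0.0005
```

>>> {"fn": "step_arm", "kwargs": {
  "increments": [
    {"grip": 0, "delta_pos": [0, 0, -0.001], "twist": 0},
    {"grip": 0, "delta_pos": [0, 0, -0.001], "twist": 0},
    {"grip": 0, "delta_pos": [0, 0, 0], "twist": 0}
  ]
}}

```text
clock: 11.28
position: [0.5714, -0.2434, 0.0968]
ee_rot: [-0.476, -0.523, -0.475, 0.523]
contact_force: [-7.4, 2.6, 23.8]
width: 0.0003
```

>>> {"fn": "step_arm", "kwargs": {
  "increments": [
    {"grip": 0, "delta_pos": [0, 0, 0.04], "twist": 0},
    {"grip": 0, "delta_pos": [0, 0, 0.04], "twist": -7},
    {"grip": 0.5, "delta_pos": [0, 0, 0.04], "twist": -7},
    {"grip": 1, "delta_pos": [-0.016, 0.034, 0.013], "twist": -7},
    {"grip": 1, "delta_pos": [-0.016, 0.034, 0], "twist": -7},
    {"grip": 1, "delta_pos": [-0.016, 0.034, 0], "twist": -7},
    {"grip": 1, "delta_pos": [-0.016, 0.034, 0], "twist": -7},
    {"grip": 1, "delta_pos": [-0.016, 0.034, 0], "twist": -7},
    {"grip": 1, "delta_pos": [-0.016, 0.034, 0], "twist": -7},
    {"grip": 1, "delta_pos": [-0.016, 0.034, 0], "twist": -7}
  ]
}}

```text
clock: 12.12
position: [0.4589, -0.0045, 0.2252]
ee_rot: [-0.131, -0.695, -0.131, 0.695]
contact_force: [0.5, 0.7, 0.6]
width: 0.0855
```

>>> {"fn": "step_arm", "kwargs": {
  "increments": [
    {"grip": 1, "delta_pos": [-0.016, 0.03, 0], "twist": -7},
    {"grip": 1, "delta_pos": [0, 0, 0], "twist": -7},
    {"grip": 1, "delta_pos": [0, 0, 0], "twist": -7},
    {"grip": 1, "delta_pos": [0, 0, 0], "twist": -3.2},
    {"grip": 1, "delta_pos": [0, 0, 0], "twist": 0},
    {"grip": 1, "delta_pos": [0, 0, 0], "twist": 0}
  ]
}}

```text
clock: 12.62
position: [0.4442, 0.024, 0.2253]
ee_rot: [0.015, -0.707, 0.015, 0.707]
contact_force: [-0.5, -0.1, 0.2]
width: 0.0852
```

Run:
```python
from look import *
look("l2",[0.4443,0.0239,0.054])
w=cam("wrist");cv2.imwrite("pics/w3.png",w["img"][:,:,::-1])
g=cv2.cvtColor(w["img"],cv2.COLOR_RGB2GRAY)
for z in [(0.4443+.035*np.cos(.046),0.0239-.0016,.072),(0.4443-.035,.0255,.072)]: print("exp",prj(w,z))
n,l,st,ce=cv2.connectedComponentsWithStats((g>150).astype(np.uint8))
for i in range(1,n):
    if 150<st[i,4]<3000: print(st[i],ce[i],unp(w,*ce[i],.072))
```

```text
12.6167 [0.4442 0.024  0.2253] -92.41 0.08523983400966244 [-0.5 -0.1  0.2]
318.5 179.9
273.2 183.6
exp [318.3413791  147.20402292]
exp [318.17587878 218.60176496]
[613   0  27  30 623] [627.04494382  13.82504013] [ 0.57864627 -0.23957743  0.072     ]
[301 141  33  12 373] [316.74798928 146.80965147] [0.47968902 0.02376052 0.072     ]
[200 154  39  47 198] [213.05555556 183.11616162] [0.44945442 0.1244193  0.072     ]
[ 50 160  33  19 368] [ 66.15217391 169.24728261] [0.46874699 0.26138024 0.072     ]
[301 215  29  11 289] [314.38062284 220.01730104] [0.40798169 0.02931275 0.072     ]
[ 82 231  32  15 309] [ 97.48543689 238.22330097] [0.39792404 0.24801725 0.072     ]
```

View pics/w3.png

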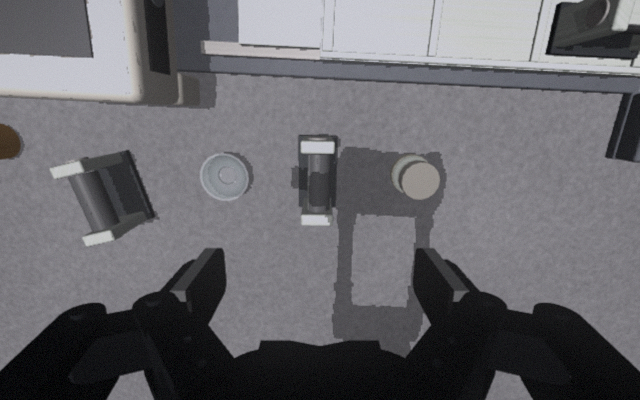

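>>> {"fn": "step_arm", "kwargs": {
  "increments": [
    {"grip": 1, "delta_pos": [0.0, 0.0018, -0.035], "twist": -1.2},
    {"grip": 1, "delta_pos": [0, 0, -0.04], "twist": 0},
    {"grip": 1, "delta_pos": [0, 0, -0.04], "twist": 0},
    {"grip": 1, "delta_pos": [0, 0, -0.04], "twist": 0},
    {"grip": 1, "delta_pos": [0, 0, -0.025], "twist": 0},
    {"grip": 1, "delta_pos": [0, 0, -0.009], "twist": 0},
    {"grip": 1, "delta_pos": [0, 0, 0], "twist": 0},
    {"grip": 0, "delta_pos": [0, 0, 0], "twist": 0},
    {"grip": 0, "delta_pos": [0, 0, 0], "twist": 0},
    {"grip": 0, "delta_pos": [0, 0, 0], "twist": 0}
  ],
  "force": 30
}}

```text
clock: 13.6
position: [0.4461, 0.0255, 0.0382]
ee_rot: [-0.023, 0.708, -0.023, -0.705]
contact_force: [-0.5, 0.4, -0.3]
width: 0.0514
```

>>> {"fn": "step_arm", "kwargs": {
  "increments": [
    {"grip": 0, "delta_pos": [0, 0, 0], "twist": 0},
    {"grip": 0, "delta_pos": [0, 0, 0], "twist": 0},
    {"grip": 0, "delta_pos": [0, 0, 0], "twist": 0},
    {"grip": 0, "delta_pos": [0, 0, 0], "twist": 0},
    {"grip": 0, "delta_pos": [0, 0, 0], "twist": 0},
    {"grip": 0, "delta_pos": [0, 0, 0], "twist": 0}
  ]
}}

```text
clock: 14.1
position: [0.4451, 0.0249, 0.0373]
ee_rot: [-0.022, 0.707, -0.023, -0.706]
contact_force: [-1.6, -5.3, 7.0]
width: 0.0214
```

>>> {"fn": "step_arm", "kwargs": {
  "increments": [
    {"grip": 0, "delta_pos": [0, 0, 0.015], "twist": 0},
    {"grip": 0, "delta_pos": [0, 0, 0.025], "twist": 0},
    {"grip": 0, "delta_pos": [0, 0, 0.03], "twist": 0},
    {"grip": 0, "delta_pos": [0, 0, 0.03], "twist": 0},
    {"grip": 0, "delta_pos": [0, 0, 0.03], "twist": 5},
    {"grip": 0, "delta_pos": [0, 0, 0.02], "twist": 6},
    {"grip": 0, "delta_pos": [0.012, -0.015, 0], "twist": 6},
    {"grip": 0, "delta_pos": [0.012, -0.015, 0], "twist": 6},
    {"grip": 0, "delta_pos": [0.012, -0.015, 0], "twist": 6},
    {"grip": 0, "delta_pos": [0.012, -0.015, 0], "twist": 6}
  ]
}}

```text
clock: 14.93
position: [0.4918, -0.0345, 0.1857]
ee_rot: [-0.192, -0.68, -0.193, 0.681]
contact_force: [-0.0, 0.7, -4.0]
width: 0.0212
```

>>> {"fn": "step_arm", "kwargs": {
  "increments": [
    {"grip": 0, "delta_pos": [0.012, -0.015, 0], "twist": 6},
    {"grip": 0, "delta_pos": [0.012, -0.015, 0], "twist": 6},
    {"grip": 0, "delta_pos": [0.012, -0.015, 0], "twist": 6},
    {"grip": 0, "delta_pos": [0.012, -0.015, 0], "twist": 6},
    {"grip": 0, "delta_pos": [0.012, -0.015, 0], "twist": 6},
    {"grip": 0, "delta_pos": [0.012, -0.015, 0], "twist": 6},
    {"grip": 0, "delta_pos": [0.012, -0.0125, 0], "twist": 6},
    {"grip": 0, "delta_pos": [0.006, -0.005, 0], "twist": 6},
    {"grip": 0, "delta_pos": [0, 0, 0], "twist": 5.1},
    {"grip": 0, "delta_pos": [0, 0, 0], "twist": 0}
  ]
}}

```text
clock: 15.77
position: [0.5818, -0.1417, 0.1847]
ee_rot: [-0.474, -0.523, -0.476, 0.524]
contact_force: [-0.4, 0.7, -4.2]
width: 0.0213
```

>>> {"fn": "step_arm", "kwargs": {
  "increments": [
    {"grip": 0, "delta_pos": [0, 0, 0], "twist": 0},
    {"grip": 0, "delta_pos": [0, 0, 0], "twist": 0}
  ]
}}

```text
clock: 15.93
position: [0.5815, -0.1412, 0.1857]
ee_rot: [-0.474, -0.524, -0.475, 0.525]
contact_force: [0.8, 1.0, -4.9]
width: 0.0212
```

Run:
```python
from look import *
s=manip.get_state();q=s["ee_rot"];M=Ro.from_quat(q[[1,2,3,0]]).as_matrix(); print(s["clock"],s["position"].round(4),np.degrees(np.arctan2(M[1,1],M[0,1])).round(2),s["width"])
w=cam("wrist");t=cam("top");cv2.imwrite("pics/w4.png",w["img"][:,:,::-1])
g=cv2.cvtColor(w["img"],cv2.COLOR_RGB2GRAY)
print(prj(w,[.5816,-.1428,.038]),prj(w,[.5916,-.0433,.038]))
n,l,st,ce=cv2.connectedComponentsWithStats((g>150).astype(np.uint8))
for i in range(1,n):
    if 150<st[i,4]<8000: print(st[i],ce[i])
```

```text
15.9333 [ 0.5815 -0.1412  0.1857] -5.71 0.02120819087436122
[319.31279201 186.07083532] [319.41783294  72.36474441]
[404  23  73  50 319] [437.57053292  45.88087774]
[ 124  113   47   46 1647] [147.1044323  135.61687917]
[ 271  193   87   30 2462] [314.01177904 207.02030869]
```

View pics/w4.png

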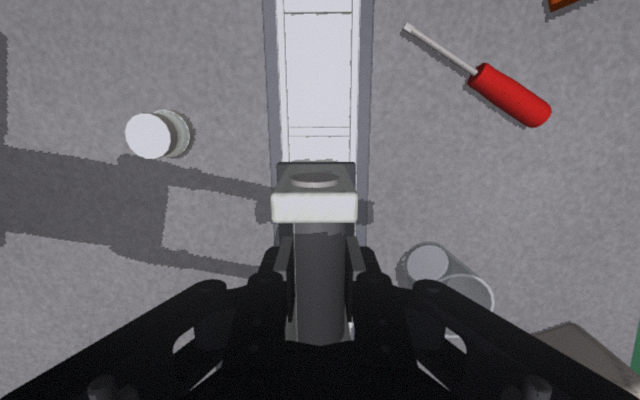

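>>> {"fn": "step_arm", "kwargs": {
  "increments": [
    {"grip": 0, "delta_pos": [0.0025, 0, -0.03], "twist": 0.2},
    {"grip": 0, "delta_pos": [0, 0, -0.03], "twist": 0},
    {"grip": 0, "delta_pos": [0, 0, -0.03], "twist": 0},
    {"grip": 0, "delta_pos": [0, 0, -0.015], "twist": 0},
    {"grip": 0, "delta_pos": [0, 0, -0.004], "twist": 0},
    {"grip": 0, "delta_pos": [0, 0, -0.002], "twist": 0},
    {"grip": 0, "delta_pos": [0, 0, 0], "twist": 0},
    {"grip": 0, "delta_pos": [0, 0, 0], "twist": 0}
  ]
}}

```text
clock: 16.7
position: [0.5861, -0.1422, 0.077]
ee_rot: [0.477, 0.524, 0.475, -0.523]
contact_force: [0.9, 0.6, -3.9]
width: 0.0212
```

>>> {"fn": "step_arm", "kwargs": {
  "increments": [
    {"grip": 0, "delta_pos": [0, 0, -0.002], "twist": 0},
    {"grip": 0, "delta_pos": [0, 0, 0], "twist": 0},
    {"grip": 0, "delta_pos": [0, 0, 0], "twist": 0}
  ]
}}

```text
clock: 16.95
position: [0.5852, -0.1419, 0.0742]
ee_rot: [0.476, 0.523, 0.475, -0.523]
contact_force: [0.2, -1.1, -4.1]
width: 0.0213
```

>>> {"fn": "step_arm", "kwargs": {
  "increments": [
    {"grip": 0, "delta_pos": [-0.001, 0, -0.002], "twist": 0},
    {"grip": 0, "delta_pos": [0, 0, -0.0015], "twist": 0},
    {"grip": 0, "delta_pos": [0, 0, 0], "twist": 0},
    {"grip": 0, "delta_pos": [0, 0, 0], "twist": 0}
  ]
}}

```text
clock: 17.28
position: [0.5838, -0.1421, 0.0713]
ee_rot: [0.476, 0.523, 0.475, -0.523]
contact_force: [-3.8, 0.9, 6.2]
width: 0.0219
```

>>> {"fn": "step_arm", "kwargs": {
  "increments": [
    {"grip": 1, "delta_pos": [0, 0, 0], "twist": 0},
    {"grip": 1, "delta_pos": [0, 0, 0], "twist": 0},
    {"grip": 1, "delta_pos": [0, 0, 0], "twist": 0},
    {"grip": 1, "delta_pos": [0, 0, 0], "twist": 0},
    {"grip": 1, "delta_pos": [0, 0, 0.03], "twist": 0},
    {"grip": 1, "delta_pos": [0, 0, 0.035], "twist": 0},
    {"grip": 0, "delta_pos": [0, 0, 0.035], "twist": 0},
    {"grip": 0, "delta_pos": [0, 0, 0.03], "twist": 0},
    {"grip": 0, "delta_pos": [0, 0, 0], "twist": 0},
    {"grip": 0, "delta_pos": [0, 0, 0], "twist": 0}
  ]
}}

```text
clock: 18.12
position: [0.5851, -0.1422, 0.2021]
ee_rot: [0.477, 0.524, 0.474, -0.522]
contact_force: [0.1, 0.3, -0.9]
width: 0.0389
```

Run:
```python
from look import *
look("l3",[0.5816,-0.1428,0.088])
w=cam("wrist");t=cam("top");g=cv2.cvtColor(w["img"],cv2.COLOR_RGB2GRAY)
u,v=prj(w,[0.5816,-0.1428,0.106]);print(u,v)
n,l,st,ce=cv2.connectedComponentsWithStats((g>185).astype(np.uint8))
for i in range(1,n):
    if 150<st[i,4]<3000: print(st[i],ce[i],unp(w,*ce[i],.106).round(4))
a=cv2.imread("pics/l3.png");b=t["img"][185:245,340:500,::-1];b=cv2.resize(b,(533,200),interpolation=cv2.INTER_CUBIC)
c=np.zeros((600,800,3),np.uint8);c[:400]=a;c[400:,:533]=b;cv2.imwrite("pics/l3b.png",c)
```

```text
18.1167 [ 0.5851 -0.1422  0.2021] -5.41 0.038861364027835146 [ 0.1  0.3 -0.9]
313.9 194.3
264.4 247.0
317.08380510220934 202.269276638216
[ 132  113   43   43 1411] [153.13819986 133.38837704] [ 0.4675 -0.0794  0.106 ]
[298 151  40  14 543] [317.68692449 157.37384899] [ 0.5854 -0.1082  0.106 ]
```

View pics/l3b.png

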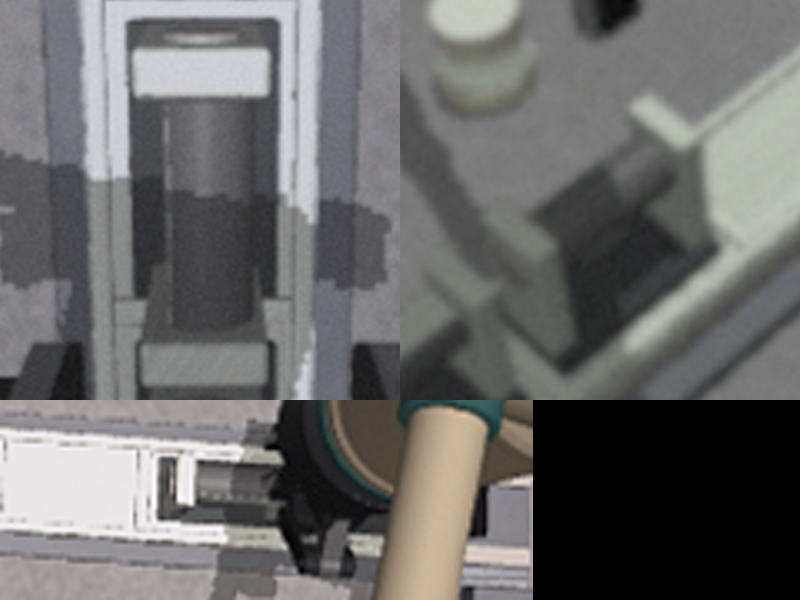

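>>> {"fn": "step_arm", "kwargs": {
  "increments": [
    {"grip": 0, "delta_pos": [-0.012, 0.001, -0.03], "twist": 0},
    {"grip": 0, "delta_pos": [0, 0, -0.03], "twist": 0},
    {"grip": 0, "delta_pos": [0, 0, -0.03], "twist": 0},
    {"grip": 0, "delta_pos": [0, 0, -0.007], "twist": 0},
    {"grip": 0, "delta_pos": [0, 0, -0.002], "twist": 0},
    {"grip": 0, "delta_pos": [0, 0, 0], "twist": 0},
    {"grip": 0, "delta_pos": [0, 0, 0], "twist": 0}
  ]
}}

```text
clock: 18.9
position: [0.5731, -0.1413, 0.102]
ee_rot: [0.477, 0.523, 0.475, -0.523]
contact_force: [-0.7, -0.2, 0.2]
width: 0.0001
```

>>> {"fn": "step_arm", "kwargs": {
  "increments": [
    {"grip": 0, "delta_pos": [0, 0, -0.001], "twist": 0},
    {"grip": 0, "delta_pos": [0, 0, 0], "twist": 0},
    {"grip": 0, "delta_pos": [0, 0, 0], "twist": 0}
  ]
}}

```text
clock: 19.15
position: [0.5727, -0.1411, 0.1012]
ee_rot: [0.477, 0.523, 0.475, -0.523]
contact_force: [-0.8, 0.2, -0.7]
width: -0.0001
```

>>> {"fn": "step_arm", "kwargs": {
  "increments": [
    {"grip": 0, "delta_pos": [0, 0, -0.0015], "twist": 0},
    {"grip": 0, "delta_pos": [0, 0, 0], "twist": 0},
    {"grip": 0, "delta_pos": [0, 0, 0], "twist": 0}
  ]
}}

```text
clock: 19.4
position: [0.5723, -0.1411, 0.1002]
ee_rot: [0.477, 0.523, 0.475, -0.523]
contact_force: [-1.7, 0.2, 8.0]
width: -0.0004
```

>>> {"fn": "step_arm", "kwargs": {
  "increments": [
    {"grip": 0, "delta_pos": [0, 0, -0.0005], "twist": 0},
    {"grip": 0, "delta_pos": [0, 0, 0], "twist": 0},
    {"grip": 0, "delta_pos": [0.001, 0, 0], "twist": 0}
  ]
}}

```text
clock: 19.65
position: [0.5728, -0.1412, 0.1001]
ee_rot: [0.477, 0.523, 0.475, -0.523]
contact_force: [-3.7, 0.2, 12.0]
width: -0.0001
```

>>> {"fn": "step_arm", "kwargs": {
  "increments": [
    {"grip": 0, "delta_pos": [0.002, -0.0002, 0], "twist": 0},
    {"grip": 0, "delta_pos": [0.002, -0.0002, 0], "twist": 0},
    {"grip": 0, "delta_pos": [0.002, -0.0002, 0], "twist": 0},
    {"grip": 0, "delta_pos": [0.002, -0.0002, 0], "twist": 0}
  ]
}}

```text
clock: 19.98
position: [0.5824, -0.142, 0.0997]
ee_rot: [0.477, 0.524, 0.474, -0.522]
contact_force: [0.2, 0.2, 3.6]
width: 0.0003
```

>>> {"fn": "step_arm", "kwargs": {
  "increments": [
    {"grip": 0, "delta_pos": [0.002, -0.0002, 0], "twist": 0},
    {"grip": 0, "delta_pos": [0.002, -0.0002, 0], "twist": 0},
    {"grip": 0, "delta_pos": [0.002, -0.0002, 0], "twist": 0},
    {"grip": 0, "delta_pos": [0, 0, 0], "twist": 0}
  ]
}}

```text
clock: 20.32
position: [0.5867, -0.1422, 0.0974]
ee_rot: [-0.476, -0.523, -0.476, 0.523]
contact_force: [0.5, 0.2, 1.3]
width: 0.0002
```

>>> {"fn": "step_arm", "kwargs": {
  "increments": [
    {"grip": 0, "delta_pos": [0, 0, 0.01], "twist": 0},
    {"grip": 0, "delta_pos": [-0.012, 0.0012, 0], "twist": 0},
    {"grip": 0, "delta_pos": [0, 0, 0], "twist": 0},
    {"grip": 0, "delta_pos": [0, 0, -0.008], "twist": 0},
    {"grip": 0, "delta_pos": [0, 0, -0.002], "twist": 0},
    {"grip": 0, "delta_pos": [0, 0, 0], "twist": 0},
    {"grip": 0, "delta_pos": [0, 0, 0], "twist": 0}
  ]
}}

```text
clock: 20.9
position: [0.5749, -0.141, 0.0974]
ee_rot: [-0.476, -0.523, -0.476, 0.523]
contact_force: [-0.2, -1.5, -0.7]
width: -0.0001
```

>>> {"fn": "step_arm", "kwargs": {
  "increments": [
    {"grip": 0, "delta_pos": [0.002, -0.0002, 0], "twist": 0},
    {"grip": 0, "delta_pos": [0.002, -0.0002, 0], "twist": 0},
    {"grip": 0, "delta_pos": [0.003, -0.0002, 0], "twist": 0},
    {"grip": 0, "delta_pos": [0, 0, -0.001], "twist": 0},
    {"grip": 0, "delta_pos": [0, 0, 0], "twist": 0}
  ]
}}

```text
clock: 21.32
position: [0.583, -0.1418, 0.0973]
ee_rot: [0.476, 0.523, 0.475, -0.523]
contact_force: [0.7, -0.2, 0.5]
width: 0.0001
```

>>> {"fn": "step_arm", "kwargs": {
  "increments": [
    {"grip": 0, "delta_pos": [0, 0, -0.001], "twist": 0},
    {"grip": 0, "delta_pos": [0, 0, -0.001], "twist": 0},
    {"grip": 0, "delta_pos": [0, 0, 0], "twist": 0}
  ]
}}

```text
clock: 21.57
position: [0.5833, -0.1419, 0.097]
ee_rot: [0.477, 0.524, 0.475, -0.522]
contact_force: [0.3, -0.1, 8.5]
width: -0.0003
```

>>> {"fn": "step_arm", "kwargs": {
  "increments": [
    {"grip": 0, "delta_pos": [0, 0, -0.001], "twist": 0},
    {"grip": 0, "delta_pos": [0, 0, -0.001], "twist": 0},
    {"grip": 0, "delta_pos": [0, 0, 0], "twist": 0}
  ]
}}

```text
clock: 21.82
position: [0.5834, -0.1419, 0.0969]
ee_rot: [0.477, 0.524, 0.474, -0.522]
contact_force: [-1.6, 1.4, 17.9]
width: 0.0003
```

>>> {"fn": "step_arm", "kwargs": {
  "increments": [
    {"grip": 0, "delta_pos": [0, 0, 0.04], "twist": 0},
    {"grip": 0, "delta_pos": [0, 0, 0.04], "twist": 0},
    {"grip": 0.5, "delta_pos": [-0.01, 0, 0.04], "twist": -6},
    {"grip": 1, "delta_pos": [-0.02, 0.028, 0.013], "twist": -6.5},
    {"grip": 1, "delta_pos": [-0.02, 0.03, 0], "twist": -6.5},
    {"grip": 1, "delta_pos": [-0.02, 0.03, 0], "twist": -6.5},
    {"grip": 1, "delta_pos": [-0.02, 0.03, 0], "twist": -6.5},
    {"grip": 1, "delta_pos": [-0.02, 0.03, 0], "twist": -6.5},
    {"grip": 1, "delta_pos": [-0.02, 0.03, 0], "twist": -6.5},
    {"grip": 1, "delta_pos": [-0.017, 0.034, 0], "twist": -6.5}
  ]
}}

```text
clock: 22.65
position: [0.433, 0.0701, 0.2257]
ee_rot: [-0.2, -0.678, -0.2, 0.679]
contact_force: [1.6, 0.2, -0.6]
width: 0.0853
```

>>> {"fn": "step_arm", "kwargs": {
  "increments": [
    {"grip": 1, "delta_pos": [0, 0.034, 0], "twist": -6.5},
    {"grip": 1, "delta_pos": [0, 0.034, 0], "twist": -6.5},
    {"grip": 1, "delta_pos": [0, 0.034, 0], "twist": -6.7},
    {"grip": 1, "delta_pos": [0, 0.034, 0], "twist": 0},
    {"grip": 1, "delta_pos": [0, 0.034, 0], "twist": 0},
    {"grip": 1, "delta_pos": [0, 0.01, 0], "twist": 0},
    {"grip": 1, "delta_pos": [0, 0, 0], "twist": 0},
    {"grip": 1, "delta_pos": [0, 0, 0], "twist": 0}
  ]
}}

```text
clock: 23.32
position: [0.4349, 0.2452, 0.2255]
ee_rot: [-0.089, -0.701, -0.088, 0.702]
contact_force: [0.0, 0.2, -0.3]
width: 0.0855
```

Run:
```python
from look import *
look("l4",[0.4358,0.2486,0.054])
w=cam("wrist");t=cam("top");g=cv2.cvtColor(w["img"],cv2.COLOR_RGB2GRAY)
n,l,st,ce=cv2.connectedComponentsWithStats((g>150).astype(np.uint8))
for i in range(1,n):
    if 150<st[i,4]<3000: print(st[i],ce[i],unp(w,*ce[i],.072).round(4))
a=cv2.resize(w["img"],(512,320))[:,:,::-1];b=t["img"][185:245,340:500,::-1];b=cv2.resize(b,(747,280),interpolation=cv2.INTER_CUBIC)
c=np.zeros((600,800,3),np.uint8);c[:320,:512]=a;c[320:,:747]=b;cv2.imwrite("pics/l4b.png",c)
```

```text
23.3167 [0.4349 0.2452 0.2255] -75.62 0.08546309176759567 [ 0.   0.2 -0.3]
315.0 177.9
328.1 137.9
[292 139  33  13 365] [307.72876712 144.73424658] [0.4686 0.2627 0.072 ]
[289 213  28  11 245] [301.94693878 218.3755102 ] [0.3971 0.2511 0.072 ]
[588 232  37  33 922] [606.39804772 247.54338395] [ 0.4427 -0.0562  0.072 ]
```

View pics/l4b.png

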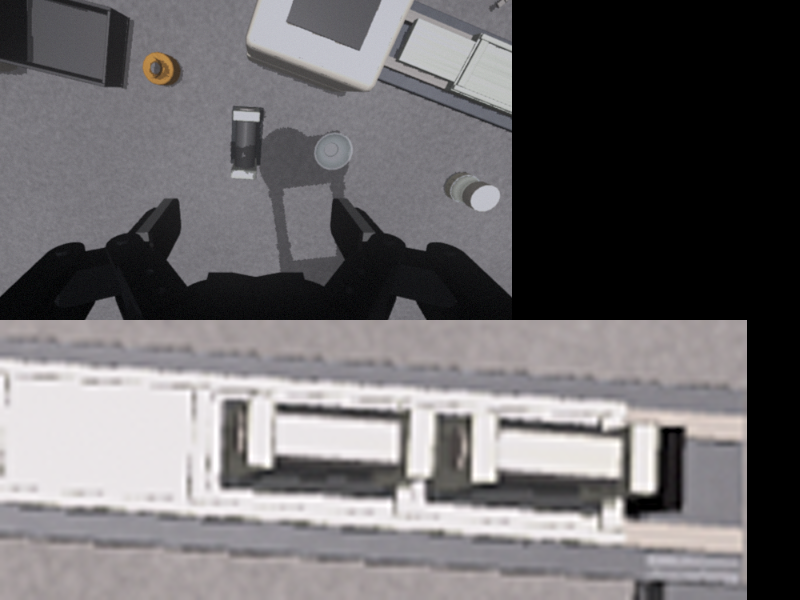

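Run:
```python
from look import *
t=cam("top");w=cam("wrist")
for im in (cv2.imread("pics/top0.png")[:,:,::-1],t["img"]):
    g=cv2.cvtColor(np.ascontiguousarray(im),cv2.COLOR_RGB2GRAY)[255:310,205:265]
    n,l,st,ce=cv2.connectedComponentsWithStats((g>190).astype(np.uint8))
    for i in range(1,n):
        if st[i,4]>15: print(st[i],ce[i]+[205,255],unp(t,*(ce[i]+[205,255]),.072).round(4))
    print()
gw=cv2.cvtColor(w["img"],cv2.COLOR_RGB2GRAY)
for r in (143,146,215,218,221): print(r,gw[r,282:332:2].tolist())
```

```text
[13  9 14  7 67] [224.44776119 266.8358209 ] [0.4711 0.2564 0.072 ]
[19 42 15  8 69] [230.66666667 300.56521739] [0.4002 0.2427 0.072 ]

[ 9 10 15  8 79] [221.25316456 268.08860759] [0.4686 0.2632 0.072 ]
[16 44 13  7 53] [227.24528302 302.47169811] [0.3964 0.2499 0.072 ]

143 [125, 122, 126, 126, 84, 176, 192, 189, 187, 192, 194, 192, 193, 191, 188, 192, 190, 190, 191, 190, 192, 158, 51, 46, 80]
146 [122, 123, 126, 125, 84, 175, 191, 190, 191, 194, 189, 190, 187, 192, 192, 191, 189, 188, 193, 192, 193, 139, 46, 53, 81]
215 [130, 128, 132, 124, 182, 173, 194, 194, 195, 192, 191, 194, 173, 133, 157, 128, 125, 125, 120, 107, 127, 120, 83, 84, 82]
218 [126, 130, 131, 132, 177, 192, 192, 190, 190, 193, 192, 190, 195, 190, 192, 190, 194, 172, 123, 113, 132, 127, 109, 86, 81]
221 [130, 131, 135, 141, 188, 191, 189, 192, 191, 190, 190, 191, 193, 193, 192, 190, 190, 134, 123, 116, 130, 126, 106, 83, 79]
```

>>> {"fn": "step_arm", "kwargs": {
  "increments": [
    {"grip": 1, "delta_pos": [-0.0015, 0.01, -0.035], "twist": -2.6},
    {"grip": 1, "delta_pos": [0, 0, -0.04], "twist": 0},
    {"grip": 1, "delta_pos": [0, 0, -0.04], "twist": 0},
    {"grip": 1, "delta_pos": [0, 0, -0.04], "twist": 0},
    {"grip": 1, "delta_pos": [0, 0, -0.025], "twist": 0},
    {"grip": 1, "delta_pos": [0, 0, -0.009], "twist": 0},
    {"grip": 1, "delta_pos": [0, 0, 0], "twist": 0},
    {"grip": 0, "delta_pos": [0, 0, 0], "twist": 0},
    {"grip": 0, "delta_pos": [0, 0, 0], "twist": 0},
    {"grip": 0, "delta_pos": [0, 0, 0], "twist": 0}
  ],
  "force": 30
}}

```text
clock: 24.45
position: [0.4357, 0.2563, 0.0389]
ee_rot: [0.072, 0.705, 0.072, -0.702]
contact_force: [-0.2, 0.1, -0.1]
width: 0.0518
```

>>> {"fn": "step_arm", "kwargs": {
  "increments": [
    {"grip": 0, "delta_pos": [0, 0, 0], "twist": 0},
    {"grip": 0, "delta_pos": [0, 0, 0], "twist": 0},
    {"grip": 0, "delta_pos": [0, 0, 0], "twist": 0},
    {"grip": 0, "delta_pos": [0, 0, 0], "twist": 0},
    {"grip": 0, "delta_pos": [0, 0, 0], "twist": 0},
    {"grip": 0, "delta_pos": [0, 0, 0], "twist": 0}
  ]
}}

```text
clock: 24.95
position: [0.4347, 0.2568, 0.038]
ee_rot: [0.071, 0.704, 0.072, -0.703]
contact_force: [-2.1, 3.7, 7.1]
width: 0.0245
```

>>> {"fn": "step_arm", "kwargs": {
  "increments": [
    {"grip": 0, "delta_pos": [0, 0, 0.015], "twist": 0},
    {"grip": 0, "delta_pos": [0, 0, 0.025], "twist": 0},
    {"grip": 0, "delta_pos": [0, 0, 0.03], "twist": 0},
    {"grip": 0, "delta_pos": [0, 0, 0.03], "twist": 0},
    {"grip": 0, "delta_pos": [0, 0, 0.03], "twist": 5},
    {"grip": 0, "delta_pos": [0, -0.01, 0.02], "twist": 5},
    {"grip": 0, "delta_pos": [0.0, -0.02, 0], "twist": 5},
    {"grip": 0, "delta_pos": [0.0, -0.025, 0], "twist": 5},
    {"grip": 0, "delta_pos": [0.01, -0.025, 0], "twist": 5},
    {"grip": 0, "delta_pos": [0.015, -0.025, 0], "twist": 5}
  ],
  "force": 40
}}

```text
clock: 25.78
position: [0.4564, 0.1494, 0.1861]
ee_rot: [-0.254, -0.659, -0.254, 0.661]
contact_force: [0.0, 0.4, -3.9]
width: 0.0248
```

>>> {"fn": "step_arm", "kwargs": {
  "increments": [
    {"grip": 0, "delta_pos": [0.015, -0.025, 0], "twist": 5},
    {"grip": 0, "delta_pos": [0.015, -0.025, 0], "twist": 5},
    {"grip": 0, "delta_pos": [0.015, -0.025, 0], "twist": 5},
    {"grip": 0, "delta_pos": [0.015, -0.025, 0], "twist": 5},
    {"grip": 0, "delta_pos": [0.015, -0.025, 0], "twist": 5},
    {"grip": 0, "delta_pos": [0.015, -0.025, 0], "twist": 5},
    {"grip": 0, "delta_pos": [0.015, -0.025, 0], "twist": 5},
    {"grip": 0, "delta_pos": [0.015, -0.015, 0], "twist": 5},
    {"grip": 0, "delta_pos": [0.013, -0.003, 0], "twist": 2.7},
    {"grip": 0, "delta_pos": [0, 0, 0], "twist": 0}
  ]
}}

```text
clock: 26.62
position: [0.5939, -0.0443, 0.1854]
ee_rot: [-0.475, -0.524, -0.474, 0.524]
contact_force: [0.9, -1.1, -4.2]
width: 0.0247
```

>>> {"fn": "step_arm", "kwargs": {
  "increments": [
    {"grip": 0, "delta_pos": [0, 0, 0], "twist": 0},
    {"grip": 0, "delta_pos": [0, 0, 0], "twist": 0}
  ]
}}

```text
clock: 26.78
position: [0.5903, -0.0417, 0.1859]
ee_rot: [-0.474, -0.523, -0.476, 0.525]
contact_force: [0.4, 0.3, -3.9]
width: 0.024
```

Run:
```python
from look import *
s=manip.get_state();q=s["ee_rot"];M=Ro.from_quat(q[[1,2,3,0]]).as_matrix(); print(s["clock"],s["position"].round(4),np.degrees(np.arctan2(M[1,1],M[0,1])).round(2),s["width"])
w=cam("wrist");cv2.imwrite("pics/w5.png",w["img"][:,:,::-1])
g=cv2.cvtColor(w["img"],cv2.COLOR_RGB2GRAY)
print(prj(w,[.5916,-.0433,.038]))
for v in (180,190,200,210,220): print(v,g[v,256:380:4].tolist())
```

```text
26.7833 [ 0.5903 -0.0417  0.1859] -5.64 0.02400797385513801
[320.79074958 185.82595847]
180 [131, 132, 135, 128, 102, 116, 118, 84, 95, 89, 96, 107, 89, 76, 78, 78, 80, 76, 77, 81, 88, 101, 85, 95, 95, 87, 72, 116, 116, 129, 134]
190 [135, 130, 137, 115, 99, 116, 97, 92, 88, 92, 94, 96, 98, 88, 93, 90, 94, 92, 94, 94, 93, 95, 98, 93, 91, 93, 96, 120, 116, 139, 139]
200 [87, 90, 89, 88, 87, 172, 208, 202, 205, 207, 207, 207, 205, 210, 207, 208, 206, 207, 208, 208, 206, 203, 205, 209, 205, 208, 184, 80, 101, 131, 138]
210 [92, 93, 90, 96, 89, 142, 205, 205, 205, 205, 203, 205, 206, 206, 204, 204, 206, 207, 208, 205, 208, 207, 205, 204, 204, 205, 172, 77, 88, 87, 135]
220 [90, 91, 84, 91, 88, 89, 177, 180, 176, 182, 183, 177, 183, 179, 182, 185, 192, 186, 183, 186, 193, 198, 197, 195, 199, 191, 146, 81, 86, 92, 139]
```

>>> {"fn": "step_arm", "kwargs": {
  "increments": [
    {"grip": 0, "delta_pos": [0.001, -0.0005, -0.03], "twist": 0.2},
    {"grip": 0, "delta_pos": [0, 0, -0.03], "twist": 0},
    {"grip": 0, "delta_pos": [0, 0, -0.03], "twist": 0},
    {"grip": 0, "delta_pos": [0, 0, -0.015], "twist": 0},
    {"grip": 0, "delta_pos": [0, 0, -0.005], "twist": 0},
    {"grip": 0, "delta_pos": [0, 0, -0.002], "twist": 0},
    {"grip": 0, "delta_pos": [0, 0, 0], "twist": 0},
    {"grip": 0, "delta_pos": [0, 0, 0], "twist": 0}
  ]
}}

```text
clock: 27.5
position: [0.5941, -0.0428, 0.0765]
ee_rot: [0.477, 0.524, 0.475, -0.522]
contact_force: [0.0, -0.2, -3.3]
width: 0.0243
```

>>> {"fn": "step_arm", "kwargs": {
  "increments": [
    {"grip": 0, "delta_pos": [0, 0, -0.002], "twist": 0},
    {"grip": 0, "delta_pos": [0, 0, 0], "twist": 0},
    {"grip": 0, "delta_pos": [0, 0, 0], "twist": 0}
  ]
}}

```text
clock: 27.75
position: [0.5934, -0.0429, 0.0737]
ee_rot: [0.476, 0.523, 0.475, -0.523]
contact_force: [-0.6, -0.7, -4.3]
width: 0.0245
```

>>> {"fn": "step_arm", "kwargs": {
  "increments": [
    {"grip": 0, "delta_pos": [-0.0005, 0, -0.0015], "twist": 0},
    {"grip": 0, "delta_pos": [0, 0, -0.001], "twist": 0},
    {"grip": 0, "delta_pos": [0, 0, 0], "twist": 0},
    {"grip": 0, "delta_pos": [0, 0, 0], "twist": 0}
  ]
}}

```text
clock: 28.08
position: [0.5931, -0.043, 0.072]
ee_rot: [0.476, 0.523, 0.475, -0.523]
contact_force: [-2.2, 0.7, 5.9]
width: 0.0244
```

>>> {"fn": "step_arm", "kwargs": {
  "increments": [
    {"grip": 1, "delta_pos": [0, 0, 0], "twist": 0},
    {"grip": 1, "delta_pos": [0, 0, 0], "twist": 0},
    {"grip": 1, "delta_pos": [0, 0, 0], "twist": 0},
    {"grip": 1, "delta_pos": [0, 0, 0], "twist": 0},
    {"grip": 1, "delta_pos": [0, 0, 0.03], "twist": 0},
    {"grip": 1, "delta_pos": [0, 0, 0.035], "twist": 0},
    {"grip": 0, "delta_pos": [0, 0, 0.035], "twist": 0},
    {"grip": 0, "delta_pos": [0, 0, 0.03], "twist": 0},
    {"grip": 0, "delta_pos": [0, 0, 0], "twist": 0},
    {"grip": 0, "delta_pos": [0, 0, 0], "twist": 0}
  ]
}}

```text
clock: 28.92
position: [0.5938, -0.043, 0.2026]
ee_rot: [0.477, 0.524, 0.474, -0.522]
contact_force: [-0.1, -0.1, 0.4]
width: 0.0386
```

Run:
```python
from look import *
look("l5",[0.5916,-0.0433,0.088])
w=cam("wrist");g=cv2.cvtColor(w["img"],cv2.COLOR_RGB2GRAY)
n,l,st,ce=cv2.connectedComponentsWithStats((g>185).astype(np.uint8))
for i in range(1,n):
    if 150<st[i,4]<3000: print(st[i],ce[i],unp(w,*ce[i],.106).round(4))
```

```text
28.9167 [ 0.5938 -0.043   0.2026] -5.4 0.03864738363857776 [-0.1 -0.1  0.4]
315.5 193.8
301.8 219.3
[582  24  26  27 525] [594.49714286  36.92952381] [0.788  0.0543 0.106 ]
[590  73  25  25 468] [601.9017094   84.73717949] [0.7974 0.0227 0.106 ]
[302 151  40  14 523] [321.63288719 157.0917782 ] [ 0.5969 -0.0095  0.106 ]
[ 150  218   38   36 1069] [168.30963517 235.03180543] [ 0.4691 -0.0602  0.106 ]
[336 302  13  39 237] [342.84810127 323.55274262] [ 0.6019 -0.1556  0.106 ]
[289 311  15  30 239] [295.26778243 325.0209205 ] [ 0.5606 -0.1532  0.106 ]
```

View pics/l5.png

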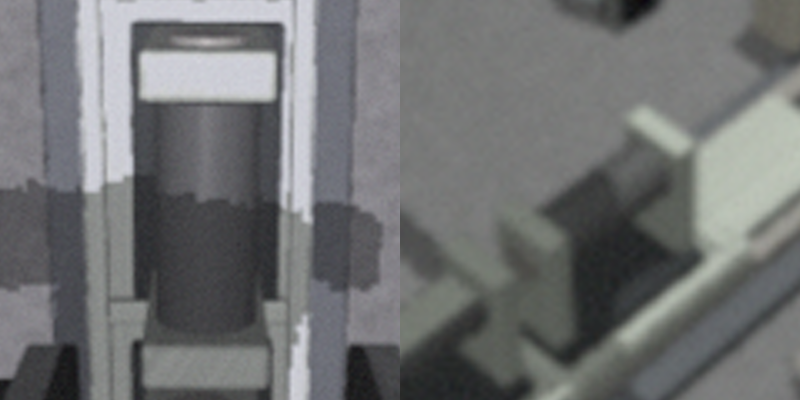

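>>> {"fn": "step_arm", "kwargs": {
  "increments": [
    {"grip": 0, "delta_pos": [-0.011, 0.001, -0.03], "twist": 0},
    {"grip": 0, "delta_pos": [0, 0, -0.03], "twist": 0},
    {"grip": 0, "delta_pos": [0, 0, -0.03], "twist": 0},
    {"grip": 0, "delta_pos": [0, 0, -0.007], "twist": 0},
    {"grip": 0, "delta_pos": [0, 0, -0.003], "twist": 0},
    {"grip": 0, "delta_pos": [0, 0, -0.001], "twist": 0},
    {"grip": 0, "delta_pos": [0, 0, 0], "twist": 0},
    {"grip": 0, "delta_pos": [0, 0, 0], "twist": 0}
  ]
}}

```text
clock: 29.73
position: [0.583, -0.0421, 0.1009]
ee_rot: [0.477, 0.524, 0.475, -0.522]
contact_force: [0.6, 0.2, 1.1]
width: 0.0002
```

>>> {"fn": "step_arm", "kwargs": {
  "increments": [
    {"grip": 0, "delta_pos": [0, 0, -0.001], "twist": 0},
    {"grip": 0, "delta_pos": [0, 0, 0], "twist": 0},
    {"grip": 0, "delta_pos": [0, 0, 0], "twist": 0}
  ]
}}

```text
clock: 29.98
position: [0.5827, -0.0421, 0.1001]
ee_rot: [0.477, 0.524, 0.475, -0.522]
contact_force: [-1.2, -0.3, 5.1]
width: -0.0001
```

>>> {"fn": "step_arm", "kwargs": {
  "increments": [
    {"grip": 0, "delta_pos": [0, 0, -0.0007], "twist": 0},
    {"grip": 0, "delta_pos": [0, 0, 0], "twist": 0},
    {"grip": 0, "delta_pos": [0, 0, 0], "twist": 0}
  ]
}}

```text
clock: 30.23
position: [0.5815, -0.042, 0.0994]
ee_rot: [0.476, 0.523, 0.476, -0.523]
contact_force: [-3.5, 0.5, 8.1]
width: -0.0001
```

>>> {"fn": "step_arm", "kwargs": {
  "increments": [
    {"grip": 0, "delta_pos": [0.002, -0.0002, 0], "twist": 0},
    {"grip": 0, "delta_pos": [0.002, -0.0002, 0], "twist": 0},
    {"grip": 0, "delta_pos": [0.002, -0.0002, 0], "twist": 0},
    {"grip": 0, "delta_pos": [0.002, -0.0002, 0], "twist": 0}
  ]
}}

```text
clock: 30.57
position: [0.5887, -0.0427, 0.1013]
ee_rot: [-0.476, -0.523, -0.476, 0.523]
contact_force: [-7.7, 0.8, 23.2]
width: -0.0003
```

>>> {"fn": "step_arm", "kwargs": {
  "increments": [
    {"grip": 0, "delta_pos": [0.002, -0.0002, 0], "twist": 0},
    {"grip": 0, "delta_pos": [0.002, -0.0002, 0], "twist": 0},
    {"grip": 0, "delta_pos": [0.002, -0.0002, 0], "twist": 0}
  ]
}}

```text
clock: 30.82
position: [0.596, -0.0434, 0.0994]
ee_rot: [0.477, 0.523, 0.475, -0.523]
contact_force: [-1.2, -0.2, 0.3]
width: -0.0
```

>>> {"fn": "step_arm", "kwargs": {
  "increments": [
    {"grip": 0, "delta_pos": [0.002, -0.0002, 0], "twist": 0},
    {"grip": 0, "delta_pos": [0.002, -0.0002, 0], "twist": 0},
    {"grip": 0, "delta_pos": [0.002, -0.0002, 0], "twist": 0}
  ]
}}

```text
clock: 31.07
position: [0.6015, -0.0439, 0.0974]
ee_rot: [-0.476, -0.523, -0.476, 0.523]
contact_force: [-0.0, -0.8, 1.1]
width: -0.0001
```

>>> {"fn": "step_arm", "kwargs": {
  "increments": [
    {"grip": 0, "delta_pos": [0, 0, 0.01], "twist": 0},
    {"grip": 0, "delta_pos": [-0.017, 0.0017, 0], "twist": 0},
    {"grip": 0, "delta_pos": [0, 0, 0], "twist": 0},
    {"grip": 0, "delta_pos": [0, 0, -0.008], "twist": 0},
    {"grip": 0, "delta_pos": [0, 0, -0.002], "twist": 0},
    {"grip": 0, "delta_pos": [0, 0, 0], "twist": 0},
    {"grip": 0, "delta_pos": [0, 0, 0], "twist": 0}
  ]
}}

```text
clock: 31.65
position: [0.5876, -0.0424, 0.1007]
ee_rot: [0.478, 0.525, 0.474, -0.521]
contact_force: [-0.9, 1.1, 15.3]
width: -0.0002
```

>>> {"fn": "step_arm", "kwargs": {
  "increments": [
    {"grip": 0, "delta_pos": [0.002, -0.0002, 0], "twist": 0},
    {"grip": 0, "delta_pos": [0.003, -0.0002, 0], "twist": 0},
    {"grip": 0, "delta_pos": [0.003, -0.0002, 0], "twist": 0},
    {"grip": 0, "delta_pos": [0, 0, -0.001], "twist": 0},
    {"grip": 0, "delta_pos": [0, 0, 0], "twist": 0}
  ]
}}

```text
clock: 32.07
position: [0.5972, -0.0434, 0.1007]
ee_rot: [0.479, 0.525, 0.473, -0.521]
contact_force: [0.3, 0.3, 18.6]
width: 0.0002
```

>>> {"fn": "step_arm", "kwargs": {
  "increments": [
    {"grip": 0, "delta_pos": [0, 0, -0.001], "twist": 0},
    {"grip": 0, "delta_pos": [0, 0, 0], "twist": 0},
    {"grip": 0, "delta_pos": [0, 0, 0], "twist": 0}
  ]
}}

```text
clock: 32.32
position: [0.598, -0.0435, 0.1006]
ee_rot: [0.479, 0.526, 0.472, -0.52]
contact_force: [0.3, 1.1, 21.3]
width: -0.0001
```

>>> {"fn": "step_arm", "kwargs": {
  "increments": [
    {"grip": 0, "delta_pos": [0, 0, 0.04], "twist": 0},
    {"grip": 0, "delta_pos": [0, 0, 0.04], "twist": 0},
    {"grip": 0, "delta_pos": [0, 0, 0.02], "twist": 0},
    {"grip": 0, "delta_pos": [0, 0, 0], "twist": 0},
    {"grip": 0, "delta_pos": [0, 0, 0], "twist": 0}
  ]
}}

```text
clock: 32.73
position: [0.5938, -0.0429, 0.1966]
ee_rot: [0.477, 0.524, 0.475, -0.522]
contact_force: [0.1, -0.3, -0.4]
width: -0.0002
```

Run:
```python
from look import *
look("l6",[0.5935,-0.0443,0.088])
w=cam("wrist");t=cam("scene");g=cv2.cvtColor(w["img"],cv2.COLOR_RGB2GRAY)
for y in (-.035,-.045,-.055):
    u,v=prj(w,[0.5935+(y+.0443)*.096,y,.101]).round().astype(int); print(u,v,g[v,u-30:u+31:2].tolist())
```

```text
32.7333 [ 0.5938 -0.0429  0.1966] -5.41 -0.0001619180762999123 [ 0.1 -0.3 -0.4]
318.1 196.8
302.2 220.0
321 191 [138, 140, 137, 121, 52, 54, 54, 59, 75, 78, 88, 97, 95, 104, 106, 114, 111, 101, 94, 92, 87, 81, 68, 65, 74, 68, 110, 204, 166, 205, 204]
321 203 [131, 138, 138, 125, 54, 49, 52, 52, 59, 57, 61, 67, 68, 70, 69, 70, 69, 67, 67, 62, 66, 63, 56, 51, 53, 48, 99, 136, 128, 143, 141]
321 216 [128, 133, 135, 128, 52, 51, 48, 51, 52, 58, 60, 63, 65, 64, 73, 67, 66, 67, 62, 61, 58, 52, 51, 48, 50, 53, 106, 125, 128, 140, 130]
```

View pics/l6.png

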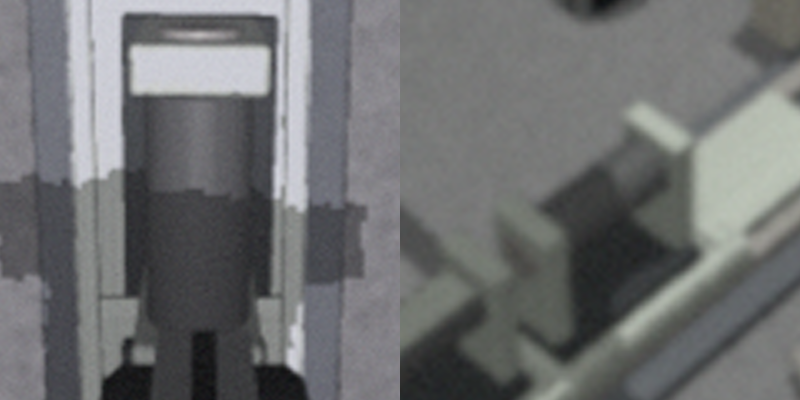

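>>> {"fn": "step_arm", "kwargs": {
  "increments": [
    {"grip": 0, "delta_pos": [-0.011, 0.001, -0.03], "twist": 0},
    {"grip": 0, "delta_pos": [0, 0, -0.03], "twist": 0},
    {"grip": 0, "delta_pos": [0, 0, -0.03], "twist": 0},
    {"grip": 0, "delta_pos": [0, 0, -0.003], "twist": 0},
    {"grip": 0, "delta_pos": [0, 0, -0.001], "twist": 0},
    {"grip": 0, "delta_pos": [0, 0, 0], "twist": 0},
    {"grip": 0, "delta_pos": [0, 0, 0], "twist": 0}
  ]
}}

```text
clock: 33.52
position: [0.583, -0.042, 0.1031]
ee_rot: [0.477, 0.524, 0.475, -0.522]
contact_force: [0.3, 0.8, 0.1]
width: 0.0002
```

>>> {"fn": "step_arm", "kwargs": {
  "increments": [
    {"grip": 0, "delta_pos": [0, 0, -0.001], "twist": 0},
    {"grip": 0, "delta_pos": [0, 0, 0], "twist": 0},
    {"grip": 0, "delta_pos": [0, 0, 0], "twist": 0}
  ]
}}

```text
clock: 33.77
position: [0.5821, -0.0418, 0.1018]
ee_rot: [0.476, 0.523, 0.475, -0.523]
contact_force: [-0.3, -0.6, -0.8]
width: -0.0003
```

>>> {"fn": "step_arm", "kwargs": {
  "increments": [
    {"grip": 0, "delta_pos": [0, 0, -0.002], "twist": 0},
    {"grip": 0, "delta_pos": [0, 0, 0], "twist": 0},
    {"grip": 0, "delta_pos": [0, 0, 0], "twist": 0}
  ]
}}

```text
clock: 34.02
position: [0.5814, -0.0417, 0.0996]
ee_rot: [0.476, 0.523, 0.476, -0.523]
contact_force: [-1.9, 0.5, 4.7]
width: -0.0004
```

>>> {"fn": "step_arm", "kwargs": {
  "increments": [
    {"grip": 0, "delta_pos": [0.002, -0.0002, 0], "twist": 0},
    {"grip": 0, "delta_pos": [0.002, -0.0002, 0], "twist": 0}
  ]
}}

```text
clock: 34.18
position: [0.584, -0.042, 0.1001]
ee_rot: [-0.475, -0.522, -0.477, 0.524]
contact_force: [-6.9, 1.0, 14.8]
width: -0.0001
```

>>> {"fn": "step_arm", "kwargs": {
  "increments": [
    {"grip": 0, "delta_pos": [0.002, -0.0002, 0], "twist": 0},
    {"grip": 0, "delta_pos": [0.002, -0.0002, 0], "twist": 0}
  ]
}}

```text
clock: 34.35
position: [0.5886, -0.0424, 0.1014]
ee_rot: [-0.476, -0.523, -0.476, 0.523]
contact_force: [-7.0, 0.8, 20.3]
width: -0.0002
```

>>> {"fn": "step_arm", "kwargs": {
  "increments": [
    {"grip": 0, "delta_pos": [0.002, -0.0002, 0], "twist": 0},
    {"grip": 0, "delta_pos": [0.002, -0.0002, 0], "twist": 0}
  ]
}}

```text
clock: 34.52
position: [0.5939, -0.043, 0.1026]
ee_rot: [0.477, 0.524, 0.475, -0.522]
contact_force: [-5.9, 0.4, 22.5]
width: 0.0001
```

>>> {"fn": "step_arm", "kwargs": {
  "increments": [
    {"grip": 0, "delta_pos": [0.002, -0.0002, 0], "twist": 0},
    {"grip": 0, "delta_pos": [0.002, -0.0002, 0], "twist": 0}
  ]
}}

```text
clock: 34.68
position: [0.5985, -0.0435, 0.1009]
ee_rot: [0.477, 0.524, 0.475, -0.522]
contact_force: [-1.0, 0.3, 1.9]
width: 0.0002
```

>>> {"fn": "step_arm", "kwargs": {
  "increments": [
    {"grip": 0, "delta_pos": [0, 0, 0.01], "twist": 0},
    {"grip": 0, "delta_pos": [-0.014, 0.0014, 0], "twist": 0},
    {"grip": 0, "delta_pos": [0, 0, 0], "twist": 0},
    {"grip": 0, "delta_pos": [0, 0, -0.008], "twist": 0},
    {"grip": 0, "delta_pos": [0, 0, -0.001], "twist": 0},
    {"grip": 0, "delta_pos": [0, 0, 0], "twist": 0},
    {"grip": 0, "delta_pos": [0, 0, 0], "twist": 0}
  ]
}}

```text
clock: 35.27
position: [0.5834, -0.0419, 0.1002]
ee_rot: [-0.476, -0.523, -0.476, 0.523]
contact_force: [-3.6, -0.6, 8.8]
width: -0.0003
```

>>> {"fn": "step_arm", "kwargs": {
  "increments": [
    {"grip": 0, "delta_pos": [0.002, -0.0002, 0], "twist": 0},
    {"grip": 0, "delta_pos": [0.002, -0.0002, 0], "twist": 0}
  ]
}}

```text
clock: 35.43
position: [0.5883, -0.0424, 0.1008]
ee_rot: [0.476, 0.523, 0.475, -0.523]
contact_force: [-1.2, 0.2, 8.2]
width: 0.0001
```

>>> {"fn": "step_arm", "kwargs": {
  "increments": [
    {"grip": 0, "delta_pos": [0.002, -0.0002, 0], "twist": 0},
    {"grip": 0, "delta_pos": [0.002, -0.0002, 0], "twist": 0},
    {"grip": 0, "delta_pos": [0.001, -0.0002, 0], "twist": 0},
    {"grip": 0, "delta_pos": [0, 0, 0], "twist": 0}
  ]
}}

```text
clock: 35.77
position: [0.5946, -0.0431, 0.1008]
ee_rot: [0.477, 0.524, 0.475, -0.522]
contact_force: [-0.4, 0.2, 9.4]
width: -0.0002
```

>>> {"fn": "step_arm", "kwargs": {
  "increments": [
    {"grip": 0, "delta_pos": [0, 0, 0.04], "twist": 0},
    {"grip": 0, "delta_pos": [0, 0, 0.04], "twist": 0},
    {"grip": 0, "delta_pos": [0, 0, 0.02], "twist": 0},
    {"grip": 0, "delta_pos": [0, 0, 0], "twist": 0},
    {"grip": 0, "delta_pos": [0, 0, 0], "twist": 0}
  ]
}}

```text
clock: 36.18
position: [0.5936, -0.0431, 0.2003]
ee_rot: [0.477, 0.524, 0.475, -0.522]
contact_force: [-0.5, -0.0, -0.9]
width: -0.0004
```

```bash
cat > prof.py <<'E'
from look import *
look("lx",[0.5930,-0.0443,0.088])
w=cam("wrist");g=cv2.cvtColor(w["img"],cv2.COLOR_RGB2GRAY)
for y in (-.03,-.045):
    u,v=prj(w,[0.593+(y+.0443)*.096,y,.101]).round().astype(int); print(u,v,g[v,u-34:u+35:2].tolist())
E
python3 prof.py
```

```text
36.1833 [ 0.5936 -0.0431  0.2003] -5.41 -0.00039821885665544134 [-0.5 -0.  -0.9]
317.9 195.4
302.0 219.9
321 183 [203, 184, 200, 203, 203, 204, 82, 75, 72, 69, 71, 80, 89, 97, 98, 99, 108, 122, 114, 102, 96, 95, 87, 74, 70, 67, 76, 71, 111, 201, 158, 204, 202, 159, 110]
321 202 [141, 138, 127, 132, 139, 141, 56, 52, 49, 49, 54, 61, 62, 71, 66, 71, 70, 73, 74, 71, 64, 70, 60, 62, 55, 47, 48, 50, 99, 135, 128, 140, 133, 99, 76]
```

>>> {"fn": "step_arm", "kwargs": {
  "increments": [
    {"grip": 0, "delta_pos": [-0.01, 0.001, -0.03], "twist": 0},
    {"grip": 0, "delta_pos": [0, 0, -0.03], "twist": 0},
    {"grip": 0, "delta_pos": [0, 0, -0.03], "twist": 0},
    {"grip": 0, "delta_pos": [0, 0, -0.008], "twist": 0},
    {"grip": 0, "delta_pos": [0, 0, -0.002], "twist": 0},
    {"grip": 0, "delta_pos": [0, 0, 0], "twist": 0},
    {"grip": 0, "delta_pos": [0, 0, 0], "twist": 0}
  ]
}}

```text
clock: 36.92
position: [0.5834, -0.0421, 0.1006]
ee_rot: [0.476, 0.523, 0.475, -0.523]
contact_force: [-0.3, 0.4, 0.4]
width: -0.0004
```

>>> {"fn": "step_arm", "kwargs": {
  "increments": [
    {"grip": 0, "delta_pos": [0.002, -0.0002, 0], "twist": 0},
    {"grip": 0, "delta_pos": [0.002, -0.0002, 0], "twist": 0},
    {"grip": 0, "delta_pos": [0.002, -0.0002, 0], "twist": 0},
    {"grip": 0, "delta_pos": [0.002, -0.0002, 0], "twist": 0},
    {"grip": 0, "delta_pos": [0.002, -0.0002, 0], "twist": 0},
    {"grip": 0, "delta_pos": [0.001, -0.0001, 0], "twist": 0}
  ]
}}

```text
clock: 37.42
position: [0.5947, -0.0433, 0.1009]
ee_rot: [0.477, 0.524, 0.475, -0.522]
contact_force: [-1.0, -0.4, 5.7]
width: -0.0001
```

>>> {"fn": "step_arm", "kwargs": {
  "increments": [
    {"grip": 0, "delta_pos": [0, 0, 0.01], "twist": 0},
    {"grip": 0, "delta_pos": [-0.011, 0.0011, 0], "twist": 0},
    {"grip": 0, "delta_pos": [0, 0, 0], "twist": 0},
    {"grip": 0, "delta_pos": [0, 0, -0.008], "twist": 0},
    {"grip": 0, "delta_pos": [0, 0, -0.002], "twist": 0},
    {"grip": 0, "delta_pos": [0, 0, 0], "twist": 0},
    {"grip": 0, "delta_pos": [0, 0, 0], "twist": 0}
  ]
}}

```text
clock: 38.0
position: [0.5808, -0.0417, 0.0992]
ee_rot: [-0.475, -0.522, -0.477, 0.524]
contact_force: [-3.6, -0.0, 5.5]
width: 0.0003
```

>>> {"fn": "step_arm", "kwargs": {
  "increments": [
    {"grip": 0, "delta_pos": [0.002, -0.0002, 0], "twist": 0},
    {"grip": 0, "delta_pos": [0.002, -0.0002, 0], "twist": 0},
    {"grip": 0, "delta_pos": [0.002, -0.0002, 0], "twist": 0},
    {"grip": 0, "delta_pos": [0.002, -0.0002, 0], "twist": 0},
    {"grip": 0, "delta_pos": [0.002, -0.0002, 0], "twist": 0},
    {"grip": 0, "delta_pos": [0.001, -0.0001, 0], "twist": 0}
  ]
}}

```text
clock: 38.5
position: [0.5934, -0.043, 0.0992]
ee_rot: [-0.476, -0.523, -0.476, 0.523]
contact_force: [-0.6, 0.1, 1.8]
width: 0.0
```

>>> {"fn": "step_arm", "kwargs": {
  "increments": [
    {"grip": 0, "delta_pos": [0, 0, 0.04], "twist": 0},
    {"grip": 0, "delta_pos": [0, 0, 0.04], "twist": 0},
    {"grip": 0, "delta_pos": [0, 0, 0.02], "twist": 0},
    {"grip": 0, "delta_pos": [0, 0, 0], "twist": 0},
    {"grip": 0, "delta_pos": [0, 0, 0], "twist": 0}
  ]
}}

```text
clock: 38.92
position: [0.5945, -0.0432, 0.2005]
ee_rot: [0.477, 0.524, 0.475, -0.522]
contact_force: [-0.1, -0.4, 0.3]
width: -0.0001
```

```bash
python3 prof.py
```

```text
38.9167 [ 0.5945 -0.0432  0.2005] -5.41 -0.0001425548487430049 [-0.1 -0.4  0.3]
316.7 195.4
302.0 219.9
320 183 [204, 182, 203, 203, 204, 202, 89, 75, 75, 63, 75, 84, 87, 94, 97, 103, 106, 116, 113, 105, 100, 94, 85, 83, 72, 63, 74, 78, 111, 205, 160, 207, 203, 154, 109]
320 202 [135, 135, 127, 137, 138, 141, 58, 46, 47, 49, 54, 61, 58, 64, 69, 68, 68, 69, 67, 68, 66, 59, 63, 55, 54, 51, 54, 50, 99, 134, 134, 137, 134, 94, 72]
```

```bash
cat > ang.py <<'E'
from h import *
def ang(mid,yo=(-.02,-.01,0,.01,.02)):
    r=np.array([.096,.995,0]);p=np.array([.995,-.096,0])
    for n in("scene","top","wrist"):
        d=cam(n);g=cv2.GaussianBlur(cv2.cvtColor(d["img"],cv2.COLOR_RGB2GRAY),(1,1),0).astype(np.float32)
        print(n)
        for o in yo:
            row=[]
            for a in range(-120,121,15):
                m=np.array([np.sin(np.radians(a)),np.cos(np.radians(a))]); nrm=m[0]*p+np.array([0,0,m[1]])
                P=np.array([*mid,.088])+r*o+.013*nrm
                if nrm@(d["c"]-P)<0: row.append(-1);continue
                u=prj(d,P); row.append(int(cv2.getRectSubPix(g,(1,1),(float(u[0]),float(u[1])))[0,0]) if 0<=u[0]<640 and 0<=u[1]<400 else -2)
            print("%6.3f"%o,row)
E
python3 - <<'E'
from ang import *
print(list(range(-120,121,15)))
ang((.5930,-.0443)); print("h2"); ang((.582,-.143),(0,.01))
E
```

```text
[-120, -105, -90, -75, -60, -45, -30, -15, 0, 15, 30, 45, 60, 75, 90, 105, 120]
scene
-0.020 [-1, -1, -1, -1, -1, 84, 72, 63, 61, 61, 63, 56, 52, 50, 46, 44, 44]
-0.010 [-1, -1, -1, -1, -1, 85, 73, 62, 58, 61, 60, 60, 52, 49, 49, 45, 42]
 0.000 [-1, -1, -1, -1, -1, 84, 73, 62, 61, 63, 61, 63, 60, 50, 46, 43, 40]
 0.010 [-1, -1, -1, -1, -1, 99, 91, 88, 92, 99, 93, 80, 72, 63, 68, 77, 80]
 0.020 [-1, -1, -1, -1, -1, 100, 93, 91, 95, 99, 93, 78, 69, 62, 68, 79, 82]
top
-0.020 [-1, -1, 17, 18, 18, 17, 15, 30, 36, 47, 74, 105, 111, 105, -1, -1, -1]
-0.010 [-1, -1, 140, 138, 137, 136, 136, 135, 136, 138, 139, 141, 143, 145, -1, -1, -1]
 0.000 [-1, -1, 173, 172, 172, 171, 171, 170, 172, 173, 173, 174, 173, 174, -1, -1, -1]
 0.010 [-1, -1, 184, 184, 184, 184, 183, 184, 184, 182, 183, 183, 182, 182, -1, -1, -1]
 0.020 [-1, -1, 168, 169, 169, 169, 169, 169, 168, 167, 167, 167, 166, 165, -1, -1, -1]
wrist
-0.020 [-1, -1, -1, 56, 53, 58, 60, 64, 66, 62, 63, 56, 50, 60, -1, -1, -1]
-0.010 [-1, -1, -1, 50, 53, 59, 64, 66, 70, 64, 60, 60, 54, 49, -1, -1, -1]
 0.000 [-1, -1, -1, 51, 54, 61, 69, 67, 74, 67, 64, 58, 56, 50, -1, -1, -1]
 0.010 [-1, -1, -1, 67, 69, 83, 90, 99, 114, 101, 91, 82, 72, 64, -1, -1, -1]
 0.020 [-1, -1, -1, 68, 72, 84, 93, 102, 116, 102, 93, 84, 74, 69, -1, -1, -1]
h2
scene
 0.000 [-1, -1, -1, -1, -1, 114, 112, 116, 117, 121, 115, 79, 58, 49, 43, 38, 39]
 0.010 [-1, -1, -1, -1, -1, 116, 113, 117, 119, 118, 114, 81, 55, 48, 49, 51, 47]
top
 0.000 [-1, -1, 53, 52, 53, 78, 149, 164, 160, 164, 168, 137, 86, 68, -1, -1, -1]
 0.010 [-1, -1, 55, 53, 53, 85, 154, 166, 161, 165, 166, 140, 98, 98, -1, -1, -1]
wrist
 0.000 [-1, -1, -1, 9, 11, 15, 15, 12, 22, 17, 16, 15, 19, 14, -1, -1, -1]
 0.010 [-1, -1, -1, 19, 19, 16, 15, 17, 21, 19, 19, 11, 16, 19, -1, -1, -1]
```

>>> {"fn": "step_arm", "kwargs": {
  "increments": [
    {"grip": 1, "delta_pos": [-0.0005, 0, 0], "twist": 0},
    {"grip": 1, "delta_pos": [0, 0, 0], "twist": 0},
    {"grip": 1, "delta_pos": [0, 0, 0], "twist": 0},
    {"grip": 1, "delta_pos": [0, 0, -0.03], "twist": 0},
    {"grip": 1, "delta_pos": [0, 0, -0.04], "twist": 0},
    {"grip": 1, "delta_pos": [0, 0, -0.04], "twist": 0},
    {"grip": 1, "delta_pos": [0, 0, -0.017], "twist": 0},
    {"grip": 0, "delta_pos": [0, 0, 0], "twist": 0},
    {"grip": 0, "delta_pos": [0, 0, 0], "twist": 0},
    {"grip": 0, "delta_pos": [0, 0, 0], "twist": 0}
  ],
  "force": 30
}}

```text
clock: 40.2
position: [0.5946, -0.0433, 0.0744]
ee_rot: [0.477, 0.524, 0.475, -0.522]
contact_force: [0.4, 0.3, 0.6]
width: 0.0515
```

>>> {"fn": "step_arm", "kwargs": {
  "increments": [
    {"grip": 0, "delta_pos": [0, 0, 0], "twist": 0},
    {"grip": 0, "delta_pos": [0, 0, 0], "twist": 0},
    {"grip": 0, "delta_pos": [0, 0, 0], "twist": 0},
    {"grip": 0, "delta_pos": [0, 0, 0], "twist": 0},
    {"grip": 0, "delta_pos": [0, 0, 0], "twist": 0},
    {"grip": 0, "delta_pos": [0, 0, 0], "twist": 0}
  ]
}}

```text
clock: 40.7
position: [0.5928, -0.0431, 0.0744]
ee_rot: [0.476, 0.523, 0.476, -0.523]
contact_force: [-2.3, -0.3, 6.2]
width: 0.0247
```

>>> {"fn": "step_arm", "kwargs": {
  "increments": [
    {"grip": 1, "delta_pos": [0, 0, 0], "twist": 0},
    {"grip": 1, "delta_pos": [0, 0, 0], "twist": 0},
    {"grip": 1, "delta_pos": [0, 0, 0], "twist": 0},
    {"grip": 1, "delta_pos": [0, 0, 0.03], "twist": 0},
    {"grip": 1, "delta_pos": [0, 0, 0.03], "twist": 0},
    {"grip": 0, "delta_pos": [-0.009, 0.0009, 0], "twist": 0},
    {"grip": 0, "delta_pos": [0, 0, 0], "twist": 0},
    {"grip": 0, "delta_pos": [0, 0, 0], "twist": 0},
    {"grip": 0, "delta_pos": [0, 0, 0], "twist": 0},
    {"grip": 0, "delta_pos": [0, 0, 0], "twist": 0}
  ]
}}

```text
clock: 41.53
position: [0.5835, -0.042, 0.1314]
ee_rot: [-0.475, -0.523, -0.476, 0.523]
contact_force: [0.5, -0.4, -0.1]
width: 0.0252
```

>>> {"fn": "step_arm", "kwargs": {
  "increments": [
    {"grip": 0, "delta_pos": [0, 0, -0.02], "twist": 0},
    {"grip": 0, "delta_pos": [0, 0, -0.012], "twist": 0},
    {"grip": 0, "delta_pos": [0, 0, 0], "twist": 0},
    {"grip": 0, "delta_pos": [0, 0, 0], "twist": 0}
  ]
}}

```text
clock: 41.87
position: [0.5822, -0.0419, 0.0995]
ee_rot: [-0.475, -0.522, -0.477, 0.524]
contact_force: [-2.3, 0.0, 2.9]
width: 0.0001
```

>>> {"fn": "step_arm", "kwargs": {
  "increments": [
    {"grip": 0, "delta_pos": [0.002, -0.0002, 0], "twist": 0},
    {"grip": 0, "delta_pos": [0.002, -0.0002, 0], "twist": 0},
    {"grip": 0, "delta_pos": [0, 0, 0], "twist": 0}
  ]
}}

```text
clock: 42.12
position: [0.5885, -0.0426, 0.1007]
ee_rot: [0.476, 0.523, 0.476, -0.523]
contact_force: [-2.5, 0.6, 3.9]
width: 0.0002
```

>>> {"fn": "step_arm", "kwargs": {
  "increments": [
    {"grip": 0, "delta_pos": [0.002, -0.0002, 0], "twist": 0},
    {"grip": 0, "delta_pos": [0.002, -0.0002, 0], "twist": 0},
    {"grip": 0, "delta_pos": [0, 0, 0], "twist": 0}
  ]
}}

```text
clock: 42.37
position: [0.5928, -0.043, 0.1006]
ee_rot: [0.476, 0.523, 0.476, -0.523]
contact_force: [-0.9, -0.3, 2.1]
width: 0.0002
```

>>> {"fn": "step_arm", "kwargs": {
  "increments": [
    {"grip": 0, "delta_pos": [0.002, -0.0002, 0], "twist": 0},
    {"grip": 0, "delta_pos": [0.002, -0.0002, 0], "twist": 0},
    {"grip": 0, "delta_pos": [0, 0, 0], "twist": 0}
  ]
}}

```text
clock: 42.62
position: [0.5968, -0.0434, 0.1006]
ee_rot: [0.476, 0.523, 0.476, -0.523]
contact_force: [-0.9, -0.2, 1.0]
width: -0.0
```

Run:
```python
from ang import *
ang((.5930,-.0443),(-.02,.02))
```

```text
scene
-0.020 [-1, -1, -1, -1, -1, 122, 121, 120, 123, 136, 153, 98, 68, 76, 88, 104, 116]
 0.020 [-1, -1, -1, -1, -1, 20, 14, 16, 23, 59, 94, 81, 71, 73, 68, 63, 61]
top
-0.020 [-1, -1, 36, 42, 76, 106, 80, 70, 68, 69, 70, 70, 70, 70, -1, -1, -1]
 0.020 [-1, -1, 166, 166, 166, 167, 167, 167, 166, 167, 168, 167, 167, 167, -1, -1, -1]
wrist
-0.020 [-1, -1, -1, 17, 19, 19, 18, 13, 15, 21, 16, 14, 16, 15, -1, -1, -1]
 0.020 [-1, -1, -1, 47, 48, 49, 47, 47, 45, 46, 48, 71, 78, 86, -1, -1, -1]
```

>>> {"fn": "step_arm", "kwargs": {
  "increments": [
    {"grip": 0, "delta_pos": [0, 0, 0.04], "twist": 0},
    {"grip": 0, "delta_pos": [0, 0, 0.04], "twist": 0},
    {"grip": 0, "delta_pos": [0, 0, 0.02], "twist": 0},
    {"grip": 0, "delta_pos": [0, 0, 0], "twist": 0},
    {"grip": 0, "delta_pos": [0, 0, 0], "twist": 0}
  ]
}}

```text
clock: 43.18
position: [0.597, -0.0434, 0.2021]
ee_rot: [0.477, 0.524, 0.475, -0.522]
contact_force: [-0.5, 0.0, -1.4]
width: -0.0
```

```bash
python3 - <<'E'
from ang import *
ang((.5930,-.0443),(-.02,.02))
E
python3 prof.py
```

```text
scene
-0.020 [-1, -1, -1, -1, -1, 84, 71, 59, 59, 61, 74, 91, 95, 92, 82, 69, 61]
 0.020 [-1, -1, -1, -1, -1, 102, 95, 90, 95, 97, 99, 103, 106, 104, 101, 97, 98]
top
-0.020 [-1, -1, 20, 21, 21, 18, 18, 17, 24, 35, 35, 46, 63, 67, -1, -1, -1]
 0.020 [-1, -1, 169, 170, 169, 169, 170, 169, 169, 168, 167, 167, 166, 165, -1, -1, -1]
wrist
-0.020 [-1, -1, -1, 57, 52, 59, 60, 63, 68, 62, 67, 74, 77, 77, -1, -1, -1]
 0.020 [-1, -1, -1, 65, 72, 82, 89, 102, 118, 101, 112, 92, 79, 78, -1, -1, -1]
43.3333 [ 0.595  -0.0431  0.199 ] -5.41 -0.00024829196150671375 [ 0.1 -0.1  0.2]
316.9 196.0
302.0 219.9
317 183 [206, 198, 185, 205, 203, 204, 107, 77, 71, 71, 69, 81, 89, 96, 98, 103, 113, 112, 108, 101, 94, 97, 103, 89, 76, 74, 78, 77, 81, 205, 174, 204, 201, 180, 113]
317 201 [139, 143, 110, 134, 135, 134, 87, 45, 48, 48, 48, 60, 64, 64, 64, 68, 70, 67, 69, 65, 68, 68, 76, 72, 52, 52, 51, 50, 72, 138, 116, 140, 141, 104, 78]
```

>>> {"fn": "step_arm", "kwargs": {
  "increments": [
    {"grip": 0, "delta_pos": [0.007, -0.0007, -0.03], "twist": 0},
    {"grip": 0, "delta_pos": [0, 0, -0.03], "twist": 0},
    {"grip": 0, "delta_pos": [0, 0, -0.03], "twist": 0},
    {"grip": 0, "delta_pos": [0, 0, -0.008], "twist": 0},
    {"grip": 0, "delta_pos": [0, 0, -0.002], "twist": 0},
    {"grip": 0, "delta_pos": [0, 0, 0], "twist": 0},
    {"grip": 0, "delta_pos": [0, 0, 0], "twist": 0}
  ]
}}

```text
clock: 44.07
position: [0.6028, -0.044, 0.1005]
ee_rot: [-0.476, -0.523, -0.476, 0.523]
contact_force: [0.3, 0.9, 1.1]
width: 0.0002
```

>>> {"fn": "step_arm", "kwargs": {
  "increments": [
    {"grip": 0, "delta_pos": [-0.002, 0.0002, 0], "twist": 0},
    {"grip": 0, "delta_pos": [-0.001, 0.0002, 0], "twist": 0},
    {"grip": 0, "delta_pos": [0, 0, 0], "twist": 0}
  ]
}}

```text
clock: 44.32
position: [0.5997, -0.0436, 0.101]
ee_rot: [-0.476, -0.523, -0.476, 0.523]
contact_force: [0.5, 0.7, -0.1]
width: -0.0002
```

>>> {"fn": "step_arm", "kwargs": {
  "increments": [
    {"grip": 0, "delta_pos": [0, 0, -0.001], "twist": 0},
    {"grip": 0, "delta_pos": [0, 0, -0.001], "twist": 0},
    {"grip": 0, "delta_pos": [0, 0, 0], "twist": 0}
  ]
}}

```text
clock: 44.57
position: [0.6017, -0.0438, 0.1005]
ee_rot: [0.477, 0.524, 0.475, -0.522]
contact_force: [1.9, 0.1, 6.4]
width: 0.0001
```

>>> {"fn": "step_arm", "kwargs": {
  "increments": [
    {"grip": 0, "delta_pos": [-0.002, 0.0002, 0], "twist": 0},
    {"grip": 0, "delta_pos": [-0.002, 0.0002, 0], "twist": 0},
    {"grip": 0, "delta_pos": [0, 0, 0], "twist": 0}
  ]
}}

```text
clock: 44.82
position: [0.5976, -0.0434, 0.1009]
ee_rot: [0.477, 0.524, 0.475, -0.522]
contact_force: [0.2, 0.7, 8.4]
width: -0.0
```

>>> {"fn": "step_arm", "kwargs": {
  "increments": [
    {"grip": 0, "delta_pos": [-0.002, 0.0002, 0], "twist": 0},
    {"grip": 0, "delta_pos": [-0.002, 0.0002, 0], "twist": 0},
    {"grip": 0, "delta_pos": [0, 0, 0], "twist": 0}
  ]
}}

```text
clock: 45.07
position: [0.5934, -0.043, 0.1009]
ee_rot: [0.477, 0.524, 0.475, -0.522]
contact_force: [0.2, 0.5, 8.4]
width: 0.0001
```

>>> {"fn": "step_arm", "kwargs": {
  "increments": [
    {"grip": 0, "delta_pos": [-0.002, 0.0002, 0], "twist": 0},
    {"grip": 0, "delta_pos": [0, 0, 0], "twist": 0}
  ]
}}

```text
clock: 45.23
position: [0.5914, -0.0428, 0.1008]
ee_rot: [0.477, 0.524, 0.475, -0.522]
contact_force: [0.0, 0.5, 8.9]
width: 0.0002
```

>>> {"fn": "step_arm", "kwargs": {
  "increments": [
    {"grip": 0, "delta_pos": [-0.002, 0.0002, 0], "twist": 0},
    {"grip": 0, "delta_pos": [-0.002, 0.0002, 0], "twist": 0},
    {"grip": 0, "delta_pos": [0, 0, 0], "twist": 0}
  ]
}}

```text
clock: 45.48
position: [0.5863, -0.0423, 0.1002]
ee_rot: [0.476, 0.523, 0.475, -0.523]
contact_force: [-1.6, 0.0, 6.8]
width: 0.0002
```

>>> {"fn": "step_arm", "kwargs": {
  "increments": [
    {"grip": 0, "delta_pos": [0, 0, 0.01], "twist": 0},
    {"grip": 0, "delta_pos": [0, 0, 0.04], "twist": 0},
    {"grip": 0, "delta_pos": [0, 0, 0.04], "twist": 0},
    {"grip": 0, "delta_pos": [0, 0, 0.01], "twist": 0},
    {"grip": 0, "delta_pos": [0, 0, 0], "twist": 0}
  ]
}}

```text
clock: 45.9
position: [0.5884, -0.0427, 0.2034]
ee_rot: [0.478, 0.525, 0.473, -0.521]
contact_force: [0.1, -0.2, -0.7]
width: 0.0001
```

Run:
```python
from ang import *
ang((.5930,-.0443),(-.02,.02))
```

```text
scene
-0.020 [-1, -1, -1, -1, -1, 91, 86, 93, 112, 120, 122, 122, 113, 77, 52, 43, 41]
 0.020 [-1, -1, -1, -1, -1, 110, 113, 134, 168, 179, 178, 180, 162, 113, 78, 73, 76]
top
-0.020 [-1, -1, 19, 23, 31, 31, 52, 91, 65, 48, 53, 59, 62, 64, -1, -1, -1]
 0.020 [-1, -1, 165, 165, 165, 165, 165, 164, 164, 163, 163, 169, 139, 116, -1, -1, -1]
wrist
-0.020 [-1, -1, -1, 53, 53, 59, 61, 78, 120, 118, 121, 121, 108, 64, -1, -1, -1]
 0.020 [-1, -1, -1, 59, 71, 82, 92, 111, 184, 178, 186, 184, 169, 114, -1, -1, -1]
```

>>> {"fn": "step_arm", "kwargs": {
  "increments": [
    {"grip": 0, "delta_pos": [0.01, -0.001, -0.03], "twist": 0},
    {"grip": 0, "delta_pos": [0, 0, -0.03], "twist": 0},
    {"grip": 0, "delta_pos": [0, 0, -0.03], "twist": 0},
    {"grip": 0, "delta_pos": [0, 0, -0.008], "twist": 0},
    {"grip": 0, "delta_pos": [0, 0, -0.002], "twist": 0},
    {"grip": 0, "delta_pos": [0, 0, 0], "twist": 0},
    {"grip": 0, "delta_pos": [0, 0, 0], "twist": 0}
  ]
}}

```text
clock: 46.63
position: [0.5929, -0.0427, 0.0982]
ee_rot: [-0.474, -0.522, -0.478, 0.524]
contact_force: [-5.5, 0.6, 9.1]
width: 0.0
```

>>> {"fn": "step_arm", "kwargs": {
  "increments": [
    {"grip": 0, "delta_pos": [-0.002, 0.0002, 0], "twist": 0},
    {"grip": 0, "delta_pos": [-0.002, 0.0002, -0.0005], "twist": 0},
    {"grip": 0, "delta_pos": [-0.002, 0.0002, -0.0005], "twist": 0},
    {"grip": 0, "delta_pos": [0, 0, 0], "twist": 0}
  ]
}}

```text
clock: 46.97
position: [0.5892, -0.0423, 0.097]
ee_rot: [-0.475, -0.523, -0.476, 0.523]
contact_force: [-0.6, 0.5, 2.6]
width: 0.0001
```

>>> {"fn": "step_arm", "kwargs": {
  "increments": [
    {"grip": 0, "delta_pos": [-0.001, 0.0001, -0.001], "twist": 0},
    {"grip": 0, "delta_pos": [0, 0, -0.001], "twist": 0},
    {"grip": 0, "delta_pos": [0, 0, 0], "twist": 0}
  ]
}}

```text
clock: 47.22
position: [0.5892, -0.0423, 0.0969]
ee_rot: [0.476, 0.523, 0.476, -0.523]
contact_force: [-2.7, 1.5, 11.1]
width: 0.0001
```

>>> {"fn": "step_arm", "kwargs": {
  "increments": [
    {"grip": 0, "delta_pos": [0, 0, 0.01], "twist": 0},
    {"grip": 0, "delta_pos": [0, 0, 0.04], "twist": 0},
    {"grip": 0, "delta_pos": [0, 0, 0.04], "twist": 0},
    {"grip": 0, "delta_pos": [-0.02, 0, 0.02], "twist": 0},
    {"grip": 0, "delta_pos": [-0.04, -0.01, 0], "twist": 0},
    {"grip": 0, "delta_pos": [-0.04, -0.01, 0], "twist": 0},
    {"grip": 0, "delta_pos": [-0.04, -0.01, 0], "twist": 0},
    {"grip": 0, "delta_pos": [-0.04, -0.03, 0], "twist": 0},
    {"grip": 0, "delta_pos": [-0.02, -0.035, 0], "twist": 0},
    {"grip": 0, "delta_pos": [0, -0.035, 0], "twist": 0}
  ]
}}

```text
clock: 48.05
position: [0.3908, -0.1667, 0.2056]
ee_rot: [-0.475, -0.522, -0.477, 0.523]
contact_force: [-0.1, 0.5, -0.0]
width: -0.0007
```

>>> {"fn": "step_arm", "kwargs": {
  "increments": [
    {"grip": 0, "delta_pos": [0, -0.04, 0], "twist": 0},
    {"grip": 0, "delta_pos": [0, -0.04, 0], "twist": 0},
    {"grip": 0, "delta_pos": [0, -0.04, 0], "twist": 0},
    {"grip": 0, "delta_pos": [0, -0.04, 0], "twist": 0},
    {"grip": 0, "delta_pos": [0, -0.03, 0], "twist": 0},
    {"grip": 0, "delta_pos": [0, 0, 0], "twist": 0}
  ]
}}

```text
clock: 48.55
position: [0.3959, -0.3644, 0.2051]
ee_rot: [-0.476, -0.523, -0.473, 0.525]
contact_force: [1.0, 1.1, 0.1]
width: 0.0001
```

Run:
```python
from h import *
s=manip.get_state();print(s["clock"],s["position"])
t=cam("top");a=t["img"][180:290,335:515,::-1];sc=cam("scene");b=sc["img"][170:350,130:400,::-1]
c=np.zeros((600,800,3),np.uint8);a=cv2.resize(a,(490,300),interpolation=cv2.INTER_CUBIC);b=cv2.resize(b,(450,300),interpolation=cv2.INTER_CUBIC)
c[:300,:490]=a;c[300:,:450]=b;cv2.imwrite("pics/f1.png",c)
import ang
for m in((.593,-.0443),(.582,-.143),(.5706,-.2418)): ang.ang(m,(0,.01))
```

```text
48.55 [ 0.39587691 -0.36440527  0.20505118]
scene
 0.000 [-1, -1, -1, -1, -1, 144, 157, 170, 175, 176, 167, 115, 71, 53, 45, 42, 41]
 0.010 [-1, -1, -1, -1, -1, 150, 160, 171, 175, 176, 166, 114, 70, 55, 57, 66, 67]
top
 0.000 [-1, -1, 53, 54, 62, 127, 224, 225, 223, 224, 230, 186, 116, 94, -1, -1, -1]
 0.010 [-1, -1, 53, 54, 63, 121, 215, 225, 223, 223, 227, 191, 127, 88, -1, -1, -1]
wrist
 0.000 [-2, -2, -2, -2, -2, -2, -2, -2, -2, -2, -2, -2, -1, -1, -1, -1, -1]
 0.010 [-2, -2, -2, -2, -2, -2, -2, -2, -2, -2, -2, -2, -1, -1, -1, -1, -1]
scene
 0.000 [-1, -1, -1, -1, -1, 145, 154, 170, 174, 175, 168, 114, 72, 53, 42, 38, 38]
 0.010 [-1, -1, -1, -1, -1, 145, 157, 171, 176, 177, 168, 113, 67, 54, 52, 47, 44]
top
 0.000 [-1, -1, 50, 52, 61, 107, 211, 226, 223, 223, 230, 196, 125, 99, -1, -1, -1]
 0.010 [-1, -1, 52, 51, 60, 98, 208, 226, 223, 224, 227, 202, 137, 95, -1, -1, -1]
wrist
 0.000 [-2, -2, -2, -2, -2, -2, -2, -2, -2, -2, -2, -2, -1, -1, -1, -1, -1]
 0.010 [-2, -2, -2, -2, -2, -2, -2, -2, -2, -2, -2, -2, -1, -1, -1, -1, -1]
scene
 0.000 [-1, -1, -1, -1, -1, 128, 139, 161, 176, 174, 176, 154, 90, 61, 51, 44, 44]
 0.010 [-1, -1, -1, -1, -1, 126, 135, 157, 175, 176, 176, 154, 90, 60, 52, 45, 44]
top
 0.000 [-1, -1, 52, 49, 46, 61, 108, 223, 223, 222, 223, 230, 213, 193, -1, -1, -1]
 0.010 [-1, -1, 61, 57, 49, 60, 130, 225, 223, 223, 223, 230, 211, 187, -1, -1, -1]
wrist
 0.000 [-1, 36, 36, 28, 52, 55, 219, 217, 217, 216, 216, 218, -1, -1, -1, -1, -1]
 0.010 [-1, 37, 34, 25, 50, 70, 219, 216, -2, 217, 216, 216, -1, -1, -1, -1, -1]
```

View pics/f1.png

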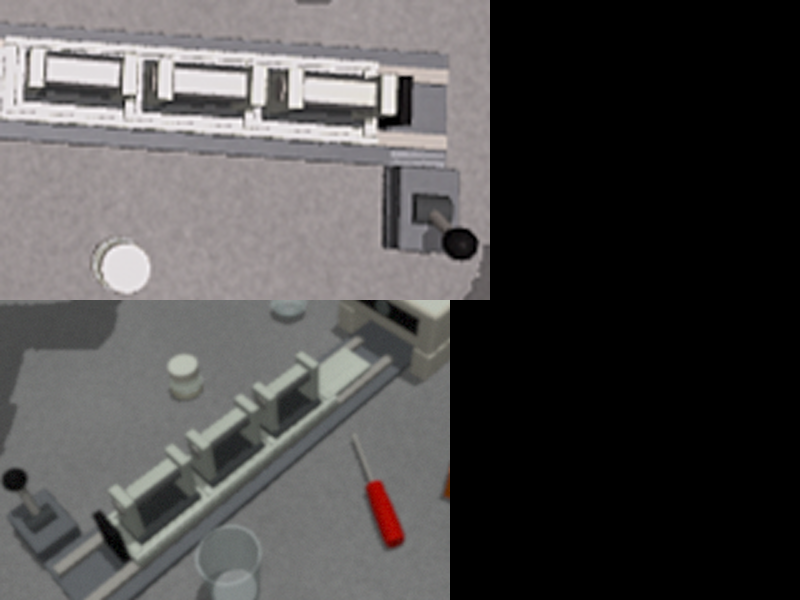

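>>> {"fn": "step_arm", "kwargs": {
  "increments": [
    {"grip": 0, "delta_pos": [0.035, 0.02, 0], "twist": 0},
    {"grip": 0, "delta_pos": [0.04, 0.025, 0], "twist": 0},
    {"grip": 0, "delta_pos": [0.04, 0.03, 0], "twist": 0},
    {"grip": 0, "delta_pos": [0.04, 0.03, 0], "twist": 0},
    {"grip": 0, "delta_pos": [0.02, 0.017, 0], "twist": 0},
    {"grip": 0, "delta_pos": [0, 0, 0], "twist": 0},
    {"grip": 0, "delta_pos": [0, 0, 0], "twist": 0},
    {"grip": 0, "delta_pos": [0, 0, 0], "twist": 0}
  ]
}}

```text
clock: 49.77
position: [0.5522, -0.2484, 0.2056]
ee_rot: [-0.476, -0.522, -0.476, 0.523]
contact_force: [-0.4, 0.5, 0.1]
width: -0.0
```

```bash
cat > fl.py <<'E'
from h import *
def edges(d,g,c,z,o,lim=.022,step=.0003):
    r=np.array([.096,.995,0]);p=np.array([.995,-.096,0]);xs=np.arange(-lim,lim,step)
    P=[np.array([*c,z])+r*o+p*x for x in xs]
    u=np.array([prj(d,q) for q in P],np.float32)
    v=cv2.remap(g,u[:,0].reshape(1,-1),u[:,1].reshape(1,-1),cv2.INTER_LINEAR)[0]
    gr=np.gradient(cv2.GaussianBlur(v.reshape(1,-1),(9,1),2)[0])
    return xs[gr.argmax()]*1e3,xs[gr.argmin()]*1e3
def chk(n,c,cheeks=(.035,-.035)):
    d=cam(n);g=cv2.cvtColor(d["img"],cv2.COLOR_RGB2GRAY).astype(np.float32)
    for o in cheeks: e=edges(d,g,c,.106,o);print(n,"cheek",o,np.round(e,1),round(sum(e)/2,2))
    for o in (-.018,-.01,0,.01,.018): e=edges(d,g,c,.097,o,.015);print("  flat",o,np.round(e,1),round(sum(e)/2,2))
E
python3 - <<'E'
from fl import *
s=manip.get_state();print(s["clock"],s["position"])
for n in("wrist","top"): chk(n,(.5711,-.242))
cv2.imwrite("pics/w6.png",cv2.resize(cam("wrist")["img"][100:280,230:410,::-1],(540,540),interpolation=cv2.INTER_CUBIC))
E
```

```text
49.7667 [ 0.55217429 -0.24836848  0.20561136]
wrist cheek 0.035 [-13.3 -19.9] -16.6
wrist cheek -0.035 [-13.9 -19. ] -16.45
  flat -0.018 [-6.6 11.1] 2.25
  flat -0.01 [-6.3 11.1] 2.4
  flat 0 [-6.9 10.8] 1.95
  flat 0.01 [-6.9 10.8] 1.95
  flat 0.018 [-7.2 11.1] 1.95
top cheek 0.035 [-13.6 -17.8] -15.7
top cheek -0.035 [-13.  -20.8] -16.9
  flat -0.018 [-6.9 12.3] 2.7
  flat -0.01 [-5.7 13.2] 3.75
  flat 0 [-6.3 12.9] 3.3
  flat 0.01 [-6.9 12.3] 2.7
  flat 0.018 [-6.  13.2] 3.6
```

Run:
```python
from fl import *
for c in((.582,-.143),(.593,-.0443)): chk("top",c); chk("scene",c,())
chk("scene",(.5711,-.242),())
```

```text
top cheek 0.035 [-14.5 -20.8] -17.65
top cheek -0.035 [-13.3 -17.5] -15.4
  flat -0.018 [-7.5 11.4] 1.95
  flat -0.01 [-8.1 11.1] 1.5
  flat 0 [-8.7 10.5] 0.9
  flat 0.01 [-7.5 11.4] 1.95
  flat 0.018 [-8.1 11.1] 1.5
  flat -0.018 [-9.3  8.7] -0.3
  flat -0.01 [-9.3  8.4] -0.45
  flat 0 [-9.   8.4] -0.3
  flat 0.01 [-9.9  8.7] -0.6
  flat 0.018 [-9.6  9. ] -0.3
top cheek 0.035 [-14.8  20.9] 3.05
top cheek -0.035 [-15.7 -18.7] -17.2
  flat -0.018 [-8.1 11.1] 1.5
  flat -0.01 [-8.4 10.5] 1.05
  flat 0 [-9.3  9.9] 0.3
  flat 0.01 [-8.1 11.1] 1.5
  flat 0.018 [-8.4 10.5] 1.05
  flat -0.018 [-9.6  8.7] -0.45
  flat -0.01 [-10.2   8.4] -0.9
  flat 0 [-9.3  8.1] -0.6
  flat 0.01 [-9.9  9.3] -0.3
  flat 0.018 [-9.3  9.3] -0.0
  flat -0.018 [ 3.3 11.7] 7.5
  flat -0.01 [-7.2 10.2] 1.5
  flat 0 [-7.8 10.5] 1.35
  flat 0.01 [-7.8  9.9] 1.05
  flat 0.018 [-8.1 10.8] 1.35
```

>>> {"fn": "step_arm", "kwargs": {
  "increments": [
    {"grip": 0, "delta_pos": [0.005, -0.03, 0], "twist": 0},
    {"grip": 0, "delta_pos": [0.005, -0.032, 0], "twist": 0},
    {"grip": 0, "delta_pos": [0, -0.031, 0], "twist": 0},
    {"grip": 0, "delta_pos": [0, 0, 0], "twist": 0},
    {"grip": 0, "delta_pos": [0, 0, 0], "twist": 0}
  ]
}}

```text
clock: 50.58
position: [0.5622, -0.3432, 0.2052]
ee_rot: [-0.475, -0.524, -0.475, 0.524]
contact_force: [-0.4, 0.7, 0.4]
width: 0.0001
```

Run:
```python
from h import *
s=manip.get_state();q=s["ee_rot"];M=Ro.from_quat(q[[1,2,3,0]]).as_matrix();print(s["position"],np.degrees(np.arctan2(M[1,1],M[0,1])))
w=cam("wrist");g=cv2.cvtColor(w["img"],cv2.COLOR_RGB2GRAY)
r=np.array([.0976,.9952,0])
for off in(-.012,0,.012):
    c=np.array([.5654+off,-.3094,.08]);v=[]
    for t in np.arange(-.03,.03,.002):
        u=prj(w,c+r*t);v.append(int(g[int(round(u[1])),int(round(u[0]))]) if 0<=u[1]<399.4 else -1)
    print(off,v)
```

```text
[ 0.56222521 -0.34319005  0.20516621] -5.5664830029019505
-0.012 [80, 81, 118, 122, 123, 123, 124, 119, 122, 126, 121, 121, 121, 122, 123, 123, 47, 48, 54, 58, 50, 47, 67, 200, 215, 152, 154, 171, 221, 221]
0 [82, 86, 125, 126, 119, 122, 120, 121, 125, 120, 125, 124, 124, 123, 125, 74, 46, 54, 53, 58, 49, 40, 220, 152, 162, 164, 158, 209, 220, 219]
0.012 [119, 125, 121, 126, 127, 124, 129, 126, 128, 130, 126, 125, 125, 126, 101, 52, 57, 55, 63, 47, 42, 139, 195, 161, 161, 134, 167, 218, 222, 220]
```

>>> {"fn": "step_arm", "kwargs": {
  "increments": [
    {"grip": 0, "delta_pos": [0, 0, -0.04], "twist": 0},
    {"grip": 0, "delta_pos": [0, 0, -0.04], "twist": 0},
    {"grip": 0, "delta_pos": [0, 0, -0.04], "twist": 0},
    {"grip": 0, "delta_pos": [0, 0, -0.03], "twist": 0},
    {"grip": 0, "delta_pos": [0, 0, -0.003], "twist": 0},
    {"grip": 0, "delta_pos": [0.0005, 0.005, 0], "twist": 0},
    {"grip": 0, "delta_pos": [0.0005, 0.005, 0], "twist": 0},
    {"grip": 0, "delta_pos": [0.0005, 0.005, 0], "twist": 0},
    {"grip": 0, "delta_pos": [0, 0, 0], "twist": 0}
  ]
}}

```text
clock: 51.38
position: [0.5657, -0.3257, 0.0555]
ee_rot: [0.478, 0.523, 0.475, -0.522]
contact_force: [0.1, 0.1, 0.1]
width: -0.0001
```

>>> {"fn": "step_arm", "kwargs": {
  "increments": [
    {"grip": 0, "delta_pos": [0.0002, 0.002, 0], "twist": 0},
    {"grip": 0, "delta_pos": [0.0002, 0.002, 0], "twist": 0},
    {"grip": 0, "delta_pos": [0.0002, 0.002, 0], "twist": 0},
    {"grip": 0, "delta_pos": [0, 0, 0], "twist": 0}
  ]
}}

```text
clock: 51.72
position: [0.5649, -0.3201, 0.0532]
ee_rot: [0.476, 0.523, 0.476, -0.523]
contact_force: [-0.5, 0.5, -0.1]
width: 0.0003
```

>>> {"fn": "step_arm", "kwargs": {
  "increments": [
    {"grip": 0, "delta_pos": [0.0001, 0.001, 0], "twist": 0},
    {"grip": 0, "delta_pos": [0.0001, 0.001, 0], "twist": 0},
    {"grip": 0, "delta_pos": [0.0001, 0.001, 0], "twist": 0},
    {"grip": 0, "delta_pos": [0.0001, 0.001, 0], "twist": 0}
  ]
}}

```text
clock: 52.05
position: [0.5651, -0.3173, 0.053]
ee_rot: [-0.476, -0.523, -0.475, 0.523]
contact_force: [-1.7, -2.2, 1.4]
width: 0.0
```

Contact. Ease on at 1 mm per row.

>>> {"fn": "step_arm", "kwargs": {
  "increments": [
    {"grip": 0, "delta_pos": [0.0001, 0.0007, 0], "twist": 0},
    {"grip": 0, "delta_pos": [0.0001, 0.0007, 0], "twist": 0},
    {"grip": 0, "delta_pos": [0.0001, 0.0007, 0], "twist": 0},
    {"grip": 0, "delta_pos": [0.0001, 0.0007, 0], "twist": 0},
    {"grip": 0, "delta_pos": [0.0001, 0.0007, 0], "twist": 0},
    {"grip": 0, "delta_pos": [0.0001, 0.0007, 0], "twist": 0}
  ]
}}

```text
clock: 52.55
position: [0.5654, -0.3152, 0.053]
ee_rot: [-0.477, -0.521, -0.475, 0.524]
contact_force: [-3.3, -9.6, -0.1]
width: -0.0002
```

>>> {"fn": "step_arm", "kwargs": {
  "increments": [
    {"grip": 0, "delta_pos": [0.0001, 0.0007, 0], "twist": 0},
    {"grip": 0, "delta_pos": [0.0001, 0.0007, 0], "twist": 0},
    {"grip": 0, "delta_pos": [0.0001, 0.0007, 0], "twist": 0},
    {"grip": 0, "delta_pos": [0.0001, 0.0007, 0], "twist": 0},
    {"grip": 0, "delta_pos": [0.0001, 0.0007, 0], "twist": 0},
    {"grip": 0, "delta_pos": [0.0001, 0.0007, 0], "twist": 0},
    {"grip": 0, "delta_pos": [0.0001, 0.0007, 0], "twist": 0},
    {"grip": 0, "delta_pos": [0.0001, 0.0007, 0], "twist": 0},
    {"grip": 0, "delta_pos": [0.0001, 0.0007, 0], "twist": 0},
    {"grip": 0, "delta_pos": [0.0001, 0.0007, 0], "twist": 0}
  ]
}}

```text
clock: 53.38
position: [0.5666, -0.305, 0.0527]
ee_rot: [0.476, 0.523, 0.476, -0.523]
contact_force: [-1.2, -2.8, 0.6]
width: 0.0
```

>>> {"fn": "step_arm", "kwargs": {
  "increments": [
    {"grip": 0, "delta_pos": [0.0001, 0.001, 0], "twist": 0},
    {"grip": 0, "delta_pos": [0.0001, 0.001, 0], "twist": 0},
    {"grip": 0, "delta_pos": [0.0001, 0.001, 0], "twist": 0},
    {"grip": 0, "delta_pos": [0.0001, 0.001, 0], "twist": 0},
    {"grip": 0, "delta_pos": [0.0001, 0.001, 0], "twist": 0},
    {"grip": 0, "delta_pos": [0.0001, 0.001, 0], "twist": 0},
    {"grip": 0, "delta_pos": [0.0001, 0.001, 0], "twist": 0},
    {"grip": 0, "delta_pos": [0.0001, 0.001, 0], "twist": 0},
    {"grip": 0, "delta_pos": [0.0001, 0.001, 0], "twist": 0},
    {"grip": 0, "delta_pos": [0.0001, 0.001, 0], "twist": 0}
  ]
}}

```text
clock: 54.22
position: [0.5676, -0.2951, 0.0526]
ee_rot: [-0.476, -0.523, -0.476, 0.523]
contact_force: [-1.8, -2.0, 1.8]
width: 0.0002
```

>>> {"fn": "step_arm", "kwargs": {
  "increments": [
    {"grip": 0, "delta_pos": [0.0002, 0.002, 0], "twist": 0},
    {"grip": 0, "delta_pos": [0.0002, 0.002, 0], "twist": 0},
    {"grip": 0, "delta_pos": [0.0002, 0.002, 0], "twist": 0},
    {"grip": 0, "delta_pos": [0.0002, 0.002, 0], "twist": 0},
    {"grip": 0, "delta_pos": [0.0002, 0.002, 0], "twist": 0},
    {"grip": 0, "delta_pos": [0.0002, 0.002, 0], "twist": 0},
    {"grip": 0, "delta_pos": [0.0002, 0.002, 0], "twist": 0},
    {"grip": 0, "delta_pos": [0.0002, 0.002, 0], "twist": 0},
    {"grip": 0, "delta_pos": [0.0002, 0.002, 0], "twist": 0},
    {"grip": 0, "delta_pos": [0.0002, 0.002, 0], "twist": 0}
  ]
}}

```text
clock: 55.05
position: [0.5697, -0.275, 0.0527]
ee_rot: [-0.476, -0.523, -0.476, 0.523]
contact_force: [-3.6, -2.6, -0.1]
width: -0.0
```

>>> {"fn": "step_arm", "kwargs": {
  "increments": [
    {"grip": 0, "delta_pos": [0.0002, 0.002, 0], "twist": 0},
    {"grip": 0, "delta_pos": [0.0002, 0.002, 0], "twist": 0},
    {"grip": 0, "delta_pos": [0.0002, 0.002, 0], "twist": 0},
    {"grip": 0, "delta_pos": [0.0002, 0.002, 0], "twist": 0},
    {"grip": 0, "delta_pos": [0.0002, 0.002, 0], "twist": 0},
    {"grip": 0, "delta_pos": [0.0002, 0.002, 0], "twist": 0},
    {"grip": 0, "delta_pos": [0.0002, 0.002, 0], "twist": 0},
    {"grip": 0, "delta_pos": [0.0002, 0.002, 0], "twist": 0},
    {"grip": 0, "delta_pos": [0.0002, 0.002, 0], "twist": 0},
    {"grip": 0, "delta_pos": [0.0002, 0.002, 0], "twist": 0}
  ]
}}

```text
clock: 55.88
position: [0.5718, -0.255, 0.0527]
ee_rot: [0.476, 0.523, 0.476, -0.523]
contact_force: [-2.2, -3.1, -0.8]
width: -0.0
```

>>> {"fn": "step_arm", "kwargs": {
  "increments": [
    {"grip": 0, "delta_pos": [0.0002, 0.002, 0], "twist": 0},
    {"grip": 0, "delta_pos": [0.0002, 0.002, 0], "twist": 0},
    {"grip": 0, "delta_pos": [0.0002, 0.002, 0], "twist": 0},
    {"grip": 0, "delta_pos": [0.0002, 0.002, 0], "twist": 0},
    {"grip": 0, "delta_pos": [0.0002, 0.002, 0], "twist": 0},
    {"grip": 0, "delta_pos": [0.0002, 0.002, 0], "twist": 0},
    {"grip": 0, "delta_pos": [0.0002, 0.002, 0], "twist": 0},
    {"grip": 0, "delta_pos": [0.0002, 0.002, 0], "twist": 0},
    {"grip": 0, "delta_pos": [0.0002, 0.002, 0], "twist": 0},
    {"grip": 0, "delta_pos": [0.0002, 0.002, 0], "twist": 0}
  ]
}}

```text
clock: 56.72
position: [0.5738, -0.235, 0.0528]
ee_rot: [0.476, 0.523, 0.476, -0.523]
contact_force: [-3.1, -2.7, -0.7]
width: -0.0003
```

>>> {"fn": "step_arm", "kwargs": {
  "increments": [
    {"grip": 0, "delta_pos": [0.0002, 0.002, 0], "twist": 0},
    {"grip": 0, "delta_pos": [0.0002, 0.002, 0], "twist": 0},
    {"grip": 0, "delta_pos": [0.0002, 0.002, 0], "twist": 0},
    {"grip": 0, "delta_pos": [0.0002, 0.002, 0], "twist": 0},
    {"grip": 0, "delta_pos": [0.0002, 0.002, 0], "twist": 0},
    {"grip": 0, "delta_pos": [0.0002, 0.002, 0], "twist": 0},
    {"grip": 0, "delta_pos": [0.0002, 0.002, 0], "twist": 0},
    {"grip": 0, "delta_pos": [0.0002, 0.002, 0], "twist": 0}
  ]
}}

```text
clock: 57.38
position: [0.5754, -0.219, 0.0528]
ee_rot: [0.476, 0.523, 0.476, -0.523]
contact_force: [-2.9, -3.1, -0.1]
width: -0.0002
```

>>> {"fn": "step_arm", "kwargs": {
  "increments": [
    {"grip": 0, "delta_pos": [0.0001, 0.0015, 0], "twist": 0},
    {"grip": 0, "delta_pos": [0.0001, 0.0015, 0], "twist": 0},
    {"grip": 0, "delta_pos": [0.0001, 0.0015, 0], "twist": 0},
    {"grip": 0, "delta_pos": [0.0001, 0.0015, 0], "twist": 0},
    {"grip": 0, "delta_pos": [0.0001, 0.0015, 0], "twist": 0},
    {"grip": 0, "delta_pos": [0.0001, 0.0015, 0], "twist": 0},
    {"grip": 0, "delta_pos": [0.0001, 0.0015, 0], "twist": 0},
    {"grip": 0, "delta_pos": [0.0001, 0.0015, 0], "twist": 0},
    {"grip": 0, "delta_pos": [0.0001, 0.0015, 0], "twist": 0},
    {"grip": 0, "delta_pos": [0.0001, 0.0015, 0], "twist": 0}
  ]
}}

```text
clock: 58.22
position: [0.5768, -0.2042, 0.0528]
ee_rot: [0.476, 0.523, 0.476, -0.523]
contact_force: [-0.0, -2.7, -0.3]
width: -0.0
```

>>> {"fn": "step_arm", "kwargs": {
  "increments": [
    {"grip": 0, "delta_pos": [0.0001, 0.001, 0], "twist": 0},
    {"grip": 0, "delta_pos": [0.0001, 0.001, 0], "twist": 0},
    {"grip": 0, "delta_pos": [0.0001, 0.001, 0], "twist": 0},
    {"grip": 0, "delta_pos": [0.0001, 0.001, 0], "twist": 0},
    {"grip": 0, "delta_pos": [0.0001, 0.001, 0], "twist": 0}
  ]
}}

```text
clock: 58.63
position: [0.577, -0.2031, 0.0529]
ee_rot: [-0.478, -0.521, -0.474, 0.524]
contact_force: [-3.2, -15.0, -4.1]
width: -0.0002
```

>>> {"fn": "step_arm", "kwargs": {
  "increments": [
    {"grip": 0, "delta_pos": [0.0001, 0.001, 0], "twist": 0},
    {"grip": 0, "delta_pos": [0.0001, 0.001, 0], "twist": 0},
    {"grip": 0, "delta_pos": [0, 0, 0], "twist": 0}
  ]
}}

```text
clock: 58.88
position: [0.577, -0.2031, 0.0529]
ee_rot: [-0.479, -0.52, -0.474, 0.525]
contact_force: [-3.1, -17.5, -2.7]
width: -0.0
```

Run:
```python
from h import *
s=manip.get_state();print(s["position"],s["contact_force"])
a=cam("scene")["img"][100:340,130:440,::-1];t=cam("top")
g=cv2.cvtColor(t["img"],cv2.COLOR_RGB2GRAY);r=np.array([.0976,.9952,0])
c=np.zeros((600,800,3),np.uint8);c[:600,:775]=cv2.resize(a,(775,600),interpolation=cv2.INTER_CUBIC);k=cv2.resize(t["img"][185:245,205:365,::-1],(400,150),interpolation=cv2.INTER_CUBIC);c[:150,:400]=k;cv2.imwrite("pics/f2.png",c)
```

```text
[ 0.57701671 -0.20311278  0.05292599] [ -3.10500351 -17.46046814  -2.74784894]
```

View pics/f2.png

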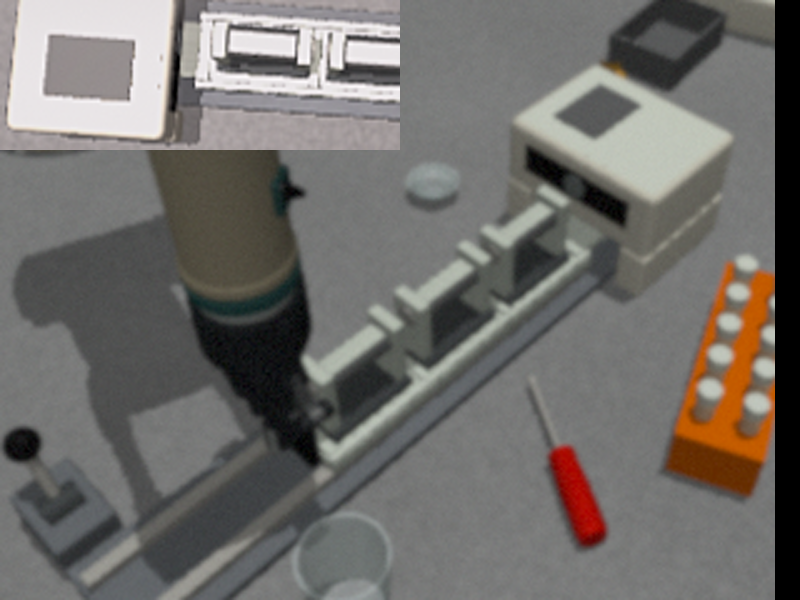

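Run:
```python
from h import *
t=cam("top");a=cv2.imread("pics/top0.png")[:,:,::-1].copy();b=t["img"]
def front(im,c):
    g=cv2.cvtColor(im,cv2.COLOR_RGB2GRAY).astype(np.float32);r=np.array([.0976,.9952,0]);p=np.array([.9952,-.0976,0]);out=[]
    xs=np.arange(-.02,.02,.0003)
    for o in(-.030,-.027,.027,.030):
        u=np.array([prj(t,np.array([*c,.038])+p*o+r*x) for x in xs],np.float32)
        v=cv2.remap(g,u[:,:1].T.copy(),u[:,1:].T.copy(),cv2.INTER_LINEAR)[0]
        gr=np.gradient(cv2.GaussianBlur(v.reshape(1,-1),(15,1),3)[0]);out.append((xs[gr.argmin()]*1e3,gr.min().round(1)))
    return out
c0=np.array([.595,.0085]);print(front(a,c0));print(front(b,c0+.12*np.array([.0976,.9952])))
```

```text
[(np.float64(5.800000000000142), np.float32(-4.1)), (np.float64(4.300000000000134), np.float32(-2.6)), (np.float64(3.100000000000127), np.float32(-2.4)), (np.float64(4.000000000000132), np.float32(-3.5))]
[(np.float64(4.300000000000134), np.float32(-14.6)), (np.float64(4.300000000000134), np.float32(-12.8)), (np.float64(4.300000000000134), np.float32(-9.1)), (np.float64(4.900000000000137), np.float32(-12.9))]
```

>>> {"fn": "step_arm", "kwargs": {
  "increments": [
    {"grip": 0, "delta_pos": [-0.0005, -0.006, 0], "twist": 0},
    {"grip": 0, "delta_pos": [-0.001, -0.012, 0], "twist": 0},
    {"grip": 0, "delta_pos": [0, 0, 0.03], "twist": 0},
    {"grip": 0, "delta_pos": [0, 0, 0.04], "twist": 0},
    {"grip": 0, "delta_pos": [0, 0, 0.04], "twist": 0},
    {"grip": 0, "delta_pos": [0, 0, 0.035], "twist": 0},
    {"grip": 0, "delta_pos": [-0.03, -0.02, 0], "twist": 0},
    {"grip": 0, "delta_pos": [-0.03, -0.02, 0], "twist": 0},
    {"grip": 0, "delta_pos": [-0.03, -0.02, 0], "twist": 0},
    {"grip": 0, "delta_pos": [-0.03, -0.02, 0], "twist": 0}
  ]
}}

```text
clock: 59.87
position: [0.4547, -0.2949, 0.1981]
ee_rot: [0.476, 0.523, 0.476, -0.522]
contact_force: [0.0, 0.0, 0.6]
width: 0.0001
```

>>> {"fn": "step_arm", "kwargs": {
  "increments": [
    {"grip": 0, "delta_pos": [-0.03, -0.02, 0], "twist": 0},
    {"grip": 0, "delta_pos": [-0.021, -0.013, 0], "twist": 0},
    {"grip": 0, "delta_pos": [0, 0, 0], "twist": 0},
    {"grip": 0, "delta_pos": [0, 0, 0], "twist": 0}
  ]
}}

```text
clock: 60.2
position: [0.4041, -0.3283, 0.198]
ee_rot: [0.475, 0.524, 0.475, -0.523]
contact_force: [1.1, 0.9, 0.2]
width: -0.0001
```

Run:
```python
from h import *
s=manip.get_state();print(s["clock"],s["position"],s["contact_force"])
for n in("top","wrist"):
    d=cam(n);u,v=prj(d,[.455,-.337,.087]);print(u,v);g=cv2.cvtColor(d["img"],cv2.COLOR_RGB2GRAY)
    u,v=int(u),int(v);x0=max(0,u-45);y0=max(0,v-40);m=(g[y0:v+40,x0:u+45]<35).astype(np.uint8);k,l,st,ce=cv2.connectedComponentsWithStats(m)
    for i in range(1,k):
        if st[i,4]>40: print(n,st[i],unp(d,ce[i][0]+x0,ce[i][1]+y0,.0867))
```

```text
60.2 [ 0.4040564  -0.32832803  0.19799725] [1.07858781 0.88806774 0.23696603]
504.2194823366427 268.8086968302908
top [ 39  36  12  11 110] [ 0.45465197 -0.3355143   0.0867    ]
top [ 72  51  18  29 238] [ 0.3976358  -0.41523468  0.0867    ]
379.50148543888736 199.44259534357948
wrist [ 29  23  30  30 261] [ 0.45101273 -0.33250572  0.0867    ]
```

>>> {"fn": "step_arm", "kwargs": {
  "increments": [
    {"grip": 0, "delta_pos": [0, -0.002, -0.04], "twist": 0},
    {"grip": 0, "delta_pos": [0, 0, -0.04], "twist": 0},
    {"grip": 0, "delta_pos": [0, 0, -0.04], "twist": 0},
    {"grip": 0, "delta_pos": [0, 0, -0.006], "twist": 0},
    {"grip": 0, "delta_pos": [0.005, -0.0005, 0], "twist": 0},
    {"grip": 0, "delta_pos": [0.005, -0.0005, 0], "twist": 0},
    {"grip": 0, "delta_pos": [0.005, -0.0005, 0], "twist": 0},
    {"grip": 0, "delta_pos": [0.005, -0.0005, 0], "twist": 0},
    {"grip": 0, "delta_pos": [0, 0, 0], "twist": 0}
  ]
}}

```text
clock: 61.05
position: [0.427, -0.3336, 0.0738]
ee_rot: [0.478, 0.523, 0.474, -0.523]
contact_force: [-0.2, -0.3, 0.9]
width: 0.0001
```

>>> {"fn": "step_arm", "kwargs": {
  "increments": [
    {"grip": 0, "delta_pos": [0.005, -0.0005, 0], "twist": 0},
    {"grip": 0, "delta_pos": [0.005, -0.0005, 0], "twist": 0},
    {"grip": 0, "delta_pos": [0.005, -0.0005, 0], "twist": 0},
    {"grip": 0, "delta_pos": [0.005, -0.0005, 0], "twist": 0}
  ]
}}

```text
clock: 61.38
position: [0.4449, -0.3343, 0.072]
ee_rot: [0.476, 0.523, 0.476, -0.523]
contact_force: [-1.6, -0.2, 1.3]
width: -0.0002
```

>>> {"fn": "step_arm", "kwargs": {
  "increments": [
    {"grip": 0, "delta_pos": [0.005, -0.0005, 0], "twist": 0},
    {"grip": 0, "delta_pos": [0.005, -0.0005, 0], "twist": 0},
    {"grip": 0, "delta_pos": [0.005, -0.0005, 0], "twist": 0},
    {"grip": 0, "delta_pos": [0.005, -0.0005, 0], "twist": 0}
  ]
}}

```text
clock: 61.72
position: [0.4652, -0.3363, 0.0716]
ee_rot: [0.476, 0.523, 0.476, -0.523]
contact_force: [-0.4, 0.2, 0.5]
width: -0.0002
```

>>> {"fn": "step_arm", "kwargs": {
  "increments": [
    {"grip": 0, "delta_pos": [0.004, -0.0004, 0], "twist": 0},
    {"grip": 0, "delta_pos": [0.004, -0.0004, 0], "twist": 0},
    {"grip": 0, "delta_pos": [0.004, -0.0004, 0], "twist": 0},
    {"grip": 0, "delta_pos": [0, 0, 0], "twist": 0}
  ]
}}

```text
clock: 62.05
position: [0.4775, -0.3375, 0.0715]
ee_rot: [0.476, 0.523, 0.476, -0.523]
contact_force: [0.2, 0.3, 0.6]
width: -0.0
```

>>> {"fn": "step_arm", "kwargs": {
  "increments": [
    {"grip": 0, "delta_pos": [0.003, -0.0003, 0], "twist": 0},
    {"grip": 0, "delta_pos": [0.003, -0.0003, 0], "twist": 0},
    {"grip": 0, "delta_pos": [0.003, -0.0003, 0], "twist": 0}
  ]
}}

```text
clock: 62.3
position: [0.4808, -0.3376, 0.0713]
ee_rot: [-0.473, -0.52, -0.479, 0.525]
contact_force: [-16.5, -1.2, 7.5]
width: -0.0005
```

>>> {"fn": "step_arm", "kwargs": {
  "increments": [
    {"grip": 0, "delta_pos": [0.002, -0.0002, 0], "twist": 0},
    {"grip": 0, "delta_pos": [0.002, -0.0002, 0], "twist": 0},
    {"grip": 0, "delta_pos": [0.001, -0.0001, 0], "twist": 0}
  ]
}}

```text
clock: 62.55
position: [0.481, -0.3375, 0.0714]
ee_rot: [-0.471, -0.518, -0.482, 0.526]
contact_force: [-24.1, -1.0, 11.7]
width: 0.0002
```

Run:
```python
from h import *
s=manip.get_state();print(s["clock"],s["position"],s["contact_force"])
a=cam("scene")["img"][180:360,100:260,::-1]
cv2.imwrite("pics/f3.png",cv2.resize(a,(640,600),interpolation=cv2.INTER_CUBIC))
```

```text
62.55 [ 0.48100513 -0.33751107  0.07137477] [-24.07055176  -1.00564485  11.73489544]
```

View pics/f3.png

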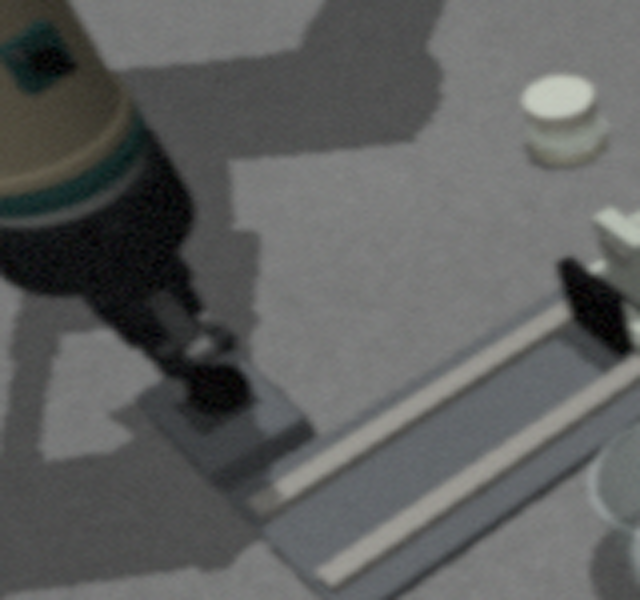

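>>> {"fn": "step_arm", "kwargs": {
  "increments": [
    {"grip": 0, "delta_pos": [-0.01, 0.001, 0], "twist": 0},
    {"grip": 0, "delta_pos": [-0.03, 0.003, 0], "twist": 0},
    {"grip": 0, "delta_pos": [-0.03, 0.003, 0.01], "twist": 0},
    {"grip": 0, "delta_pos": [-0.02, 0, 0.035], "twist": 0},
    {"grip": 0, "delta_pos": [-0.02, 0, 0.04], "twist": 0},
    {"grip": 0, "delta_pos": [-0.02, 0, 0.04], "twist": 0},
    {"grip": 0, "delta_pos": [-0.02, 0, 0.03], "twist": 0},
    {"grip": 0, "delta_pos": [0, 0, 0], "twist": 0},
    {"grip": 0, "delta_pos": [0, 0, 0], "twist": 0}
  ]
}}

```text
clock: 63.35
position: [0.3439, -0.3331, 0.2239]
ee_rot: [0.478, 0.523, 0.473, -0.523]
contact_force: [0.3, -0.8, 0.1]
width: 0.0002
```

Run:
```python
from h import *
s=manip.get_state();print(s["clock"],s["position"],s["contact_force"])
d=cam("top");print("exp locked",prj(d,[.5105,-.3405,.0867]),"open",prj(d,[.453,-.335,.0867]));g=cv2.cvtColor(d["img"],cv2.COLOR_RGB2GRAY)
k,l,st,ce=cv2.connectedComponentsWithStats((g[225:290,465:530]<35).astype(np.uint8))
for i in range(1,k):
    if st[i,4]>30: print(st[i],ce[i]+[465,225],unp(d,*(ce[i]+[465,225]),.0867))
import ang
for m in((.593,-.0443),(.582,-.143),(.573,-.2418)): ang.ang(np.array(m)+.12*np.array([.0976,.9952]),(0,.01))
import fl
for m in((.593,-.0443),(.582,-.143),(.573,-.2418)): fl.chk("top",np.array(m)+.12*np.array([.0976,.9952]))
c=np.hstack([cv2.resize(d["img"][175:255,270:470,::-1],(800,320),interpolation=cv2.INTER_CUBIC)]);e=cv2.resize(cam("scene")["img"][150:340,130:400,::-1],(398,280));o=np.zeros((600,800,3),np.uint8);o[:320]=c;o[320:,:398]=e;e2=cv2.resize(d["img"][220:290,450:530,::-1],(320,280));o[320:,400:720]=e2;cv2.imwrite("pics/f4.png",o)
```

```text
63.35 [ 0.34391615 -0.33312012  0.22388027] [ 0.34791994 -0.75011504  0.08790018]
exp locked [503.87452871 242.37331756] open [503.27877535 269.77903031]
[ 32  13  13  11 102] [503.28431373 243.46078431] [ 0.50822619 -0.33906855  0.0867    ]
scene
 0.000 [-1, -1, -1, -1, -1, 147, 156, 171, 173, 175, 159, 109, 70, 54, 58, 67, 69]
 0.010 [-1, -1, -1, -1, -1, 148, 160, 170, 176, 175, 159, 109, 67, 57, 60, 71, 73]
top
 0.000 [-1, -1, 58, 61, 62, 158, 225, 224, 223, 224, 217, 153, 101, 86, -1, -1, -1]
 0.010 [-1, -1, 56, 60, 79, 157, 224, 223, 223, 224, 226, 165, 97, 76, -1, -1, -1]
wrist
 0.000 [-2, -2, -2, -2, -2, -2, -2, -2, -2, -2, -2, -2, -1, -1, -1, -1, -1]
 0.010 [-2, -2, -2, -2, -2, -2, -2, -2, -2, -2, -2, -2, -1, -1, -1, -1, -1]
scene
 0.000 [-1, -1, -1, -1, -1, 149, 162, 171, 173, 175, 161, 107, 67, 54, 53, 51, 43]
 0.010 [-1, -1, -1, -1, -1, 149, 162, 173, 176, 175, 161, 106, 66, 54, 59, 69, 73]
top
 0.000 [-1, -1, 54, 58, 71, 151, 228, 225, 223, 224, 225, 167, 100, 84, -1, -1, -1]
 0.010 [-1, -1, 56, 59, 66, 155, 224, 224, 223, 224, 224, 167, 98, 61, -1, -1, -1]
wrist
 0.000 [
[... 599 characters left out ...]
-2, -2, -2, -2, -2, -2, -1, -1, -1, -1, -1]
top cheek 0.035 [-15.4 -18.1] -16.75
top cheek -0.035 [-16.6  20.9] 2.15
  flat -0.018 [-10.2  10.2] -0.0
  flat -0.01 [-9.3  9.6] 0.15
  flat 0 [-9.9  9. ] -0.45
  flat 0.01 [-9.  10.2] 0.6
  flat 0.018 [-9.3  9.6] 0.15
top cheek 0.035 [-15.4  15.2] -0.1
top cheek -0.035 [-16.   -5.5] -10.75
  flat -0.018 [-8.7 10.8] 1.05
  flat -0.01 [-9.  10.2] 0.6
  flat 0 [-9.6  9.6] -0.0
  flat 0.01 [-10.2  10.5] 0.15
  flat 0.018 [-9.  10.2] 0.6
top cheek 0.035 [-16.6  15.2] -0.7
top cheek -0.035 [-15.1 -20.8] -17.95
  flat -0.018 [-9.6  9.6] -0.0
  flat -0.01 [-8.4 10.5] 1.05
  flat 0 [-9.  10.2] 0.6
  flat 0.01 [-9.6  9.6] -0.0
  flat 0.018 [-9.9 10.5] 0.3
```

```bash
python3 -c "
from rig import manip
print(manip.sign_off())"
```

```text
the job is handed in; nothing more can be done
None
```

I stood all three holders in nests, turned their flats up, pushed the carriage home and swung the clamp lever over. I handed the job in at about 63 s with the arm clear of everything. No verdict is reported.

Last checks:
- **Flats:** in the last top and scene pictures each pale flat lies centred over its bar. The offset from the cheeks is about 0.5 mm, roughly 3° of tilt at most; the cheek edges were only partly readable.
- **Nests:** the holders measured about 2 mm from the nest centres when last checked, before the push; the limit is 9 mm.
- **Carriage:** it broke free at about 10 N and was eased along at no more than 24 mm/s. The top camera puts its travel at 120.1 mm. It stopped hard at 17 N.
- **Clamp:** the lever stopped hard at 24 N. The ball moved about 54 mm, which is roughly 0.93 rad or more.

What disagreed or went unverified:
- **Carriage travel:** the arm's own position reading gave about 111–116 mm, short of the camera's 120.1 mm. I trusted the camera and the hard stop.
- **Holder 1 bar:** the moves allow no tilting of the gripper, so I rolled each bar from above with the closed fingertips. The third bar, holder 1, needed several strokes and a reversal.
- **Holder 1 position:** it had shifted about 7 mm on the bench before I picked it up, so I measured it again first.
- **Final picture:** I had reached the 16-picture limit, so the last check was by numbers only. The jar, dish, beaker, screwdriver and weight were not measured again, but the arm was not sent near them.

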